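Put a small delivery away: tip-out bin and saddle rail

ROBOT

A 7-joint arm with a two-finger parallel gripper is mounted at the origin on a cart in front of the work surface, level with it; the furniture and walls round the work are solid. World frame = base frame: x ahead of the robot, y to its left, z up, the work surface at z = 0. Lengths are in mm, angles in rad, forces in N, time in s.
With the tool pointing down it reaches from about 350 to 900 mm from the base axis. Payload 7.2 kg.
Tool frame: the origin (TCP) lies at the very end of the fingers, on their centre line; the grasp point (between the pads) lies 19 mm behind it; z points along the fingers, y is the line along which they close (so a half turn about z gives the same grasp; the last joint's range is limited). The gripper opens to 85 mm and grips with 20 to 120 N. Pads are 22 mm wide; open, the fingers measure 114 mm over their backs; the gripper's body (76 mm by 85 mm) begins 54 mm behind the grasp point. The pads swing forward as they close: fully open they stand 13 mm farther back than shut.
Start: joints at [-1.412, 0.411, -0.013, 1.596, 0.006, 1.134, -0.082], TCP at [140.547, 608.995, 231.297] pointing down, gripper open.
Joint ranges: [-2.95, 2.95], [-0.29, 1.99], [-1.47, 1.44], [0.14, 2.54], [-1.03, 4.17], [0.13, 1.85], [-2.86, 2.86]. Speed limits (rad/s): [2.39, 2.39, 3.01, 3.01, 3.14, 3.14, 3.14].

INTERFACE

Orientations are given as a rotation vector (axis times angle).
In Python, from workcell import sensors, viewer, env gives the robot as it stands. The module is installed in compiled form; this text tells all that it offers.
- The arm moves only by the tool apply_moves, never from a script. Its argument "deltas" is one flat list of numbers, 6 for each row, row after row: the shift along the world's x, y, z normalised to -1 to 1, where 1 is 0.8 m, then the turn, a rotation vector about the world's x, y, z normalised to -1 to 1, where 1 is 45 degrees. In form: [tx, ty, tz, wx, wy, wz, tx, ty, tz, wx, wy, wz, ...]. A call has 1 to 8 rows; each row shifts and turns the commanded pose from where the row before left it; what a row does not reach is not made up. A row lasts 1/12 s, in which the tool goes at most 41.7 mm and 7.16 degrees, less where a joint would pass 70% of its speed; a pose out of reach is approached as far as the arm can. A call with a number of a shift or a turn outside -1 to 1 is refused whole. A call with a gripper value outside its range is refused whole. "fingers" is the closure, from -1 (fully open) to 1 (shut), set as the call begins (left out, the last holds). The fingers move at their own pace and stop on an object; the grip force is fixed at half the most. Time passes only in rows, so rows that do not move let the fingers close. It gives the time, the measured TCP pose, the force, the opening and the grip force at its end, in the units of the state.
- sensors.sense(): the state, without advancing time (a new reading comes with each control period).
- viewer.capture(name): name is "scene" or "top"; returns a dict with "frame" (384x512x3 uint8, red, green, blue), "vertical_fov" (degrees; the focal length in pixels is half the picture's height over the tangent of half this angle, whatever the lens; pixels are square), "cx", "cy" (the principal point, pixels), "position" and "orientation" of the camera in the world. Camera axes: x right, y up, looking along -z (the intrinsics and any distortion apply to the point x, -y, -z); pixel columns grow to the right and rows downward; lengths in mm; the calibration is good to about 2 mm. A picture is of the moment at which its call begins. There is no depth.
- env.job_done(): hands the job in; it is judged then, once.
The state is a dict: "time_s": time; "qpos": joint angles; "qd": joint speeds; "effort": joint torques, N m; "position": TCP position; "ee_rot": TCP orientation; "wrist_force": force on the tool from outside, world axes, zero at the start; "torque": the same for the moment, N m; "opening": opening from 0.0 (shut) to 1.0 (fully open); "grasp_force": force on a finger pad.
Only numpy, scipy, OpenCV 4.12 (cv2) and the standard library are available. Lean on these libraries where they do the work, as an engineer would, in place of code of your own. Each camera call takes 0.05 s, during which the arm holds its last target. There are 200 camera calls.

TASK

Put away the delivery that lies on the right-hand part of the worktop, in front of the rail. Pull the blue tip-out bin open until it stays open, drop every delivered air coupler and white, blue or brown carton into it, then push it back until it snaps fully shut with all of them inside. Hang every loose pipe saddle legs down over the bar of the rail, and leave the tools, the gauge and all else where they are.

Things in the scene. Friction and masses are not known exactly. Their poses are not given: they have to be found in the camera images.
- bin (a joint): angle of the blue steel tip-out bin (rad): 0 shut, upright; 0.85 tipped out against its stop, top edge towards the robot. It turns about a level hinge line at its lower front edge. An over-centre spring holds it at the nearer stop: it flips at about 0.42 (empty) to 0.5 (loaded). About 5 N at the handle pulls it off the shut stop, about 4 N pushes it off the open stop.
- bin_hinge (a point): middle of the bin's hinge line, fixed to the grey cabinet, with its axes: x from its front to its back, y along the hinge line, z up. The cabinet (fixed) is 130 deep (x 0 to 130 mm), 190 wide (y -95 to 95), 175 mm high, its underside 14 mm below this point; a small gas strut stands 20 mm out from its right side (y -95 to -115), a 16 mm high tape spool lies at the back of its top.
- bin_handle (a point): middle of the bin's handle, a round steel bar 10 mm thick, 110 mm long, along y of the bin; axes of the bin. Shut, it lies 42 mm in front of the hinge line (38 mm before the panel) and 176 mm above it, 24 mm above the panel's top edge: fingers can close on it from above, one before, one behind, and it turns in them as it goes round the hinge with the bin.
- bin_floor (a point): middle of the bin's inner floor, 55 mm behind and 4 mm above the hinge line when shut; axes of the bin: x front panel to rear wall, y along the hinge, z to the mouth. Inside 106 (x) x 162 mm (y); front panel 148, rear wall 96 mm above the floor; sheet 4 mm. Shut, the mouth is under the cabinet's top.
- bin_mouth (a point): middle of the panel's top edge, 152 mm above the hinge line when shut; turns with the bin. Tipped out, it is 116 mm in front of the hinge line and 113 mm above the worktop, and the mouth seen from above is the gap, 162 mm wide, between this edge and the cabinet's front, where the rear wall's top edge stands 163 mm above the worktop.
- rail_mid (a point): middle of the axis of a level round bar 12 mm thick, 190 mm above the worktop, on a fixed grey stand (base 60 x 272 mm); y along the bar, z up. The bar is free 130 mm to either side; there stand uprights 211 mm high, 24 mm deep. One saddle, part of the stand, already hangs at y = 82 to 118 mm.
- coupler_a_mid (a point): centre of a steel quick air coupler with a red ring, 29 x 83 x 28 mm (x, y, z), lying flat, length along y; this point is 14 mm above its underside. May be absent.
- coupler_b_mid (a point): centre of a steel quick air coupler with a black ring, 25 x 72 x 24 mm (x, y, z), lying flat, length along y; this point is 12 mm above its underside. May be absent.
- box_white_mid (a point): centre of a white and grey printed carton, 50 x 75 x 42 mm (x, y, z), lying flat, length along y; this point is 21 mm above its underside. May be absent.
- box_blue_mid (a point): centre of a blue printed carton, 45 x 70 x 30 mm (x, y, z), lying flat, length along y; this point is 15 mm above its underside. May be absent.
- box_brown_mid (a point): centre of a brown printed carton, 40 x 60 x 30 mm (x, y, z), lying flat, length along y; this point is 15 mm above its underside. May be absent.
- saddle_a_mid (a point): centre of a galvanised pipe saddle, an upside-down U of 4 mm strap 36 mm wide (y), on two feet turned outward: 72 mm over the feet, 48 mm over its straight legs (x), 40 mm between them, 84 mm high. This point, in the open arch, is 42 mm above the underside and 38 mm below the crown's underside. Hung, the bar runs along its y. May be absent.
- saddle_b_mid (a point): centre of a galvanised pipe saddle, an upside-down U of 4 mm strap 36 mm wide (y), on two feet turned outward: 72 mm over the feet, 48 mm over its straight legs (x), 40 mm between them, 84 mm high. This point, in the open arch, is 42 mm above the underside and 38 mm below the crown's underside. Hung, the bar runs along its y. May be absent.
- saddle_c_mid (a point): centre of a galvanised pipe saddle, an upside-down U of 4 mm strap 36 mm wide (y), on two feet turned outward: 72 mm over the feet, 48 mm over its straight legs (x), 40 mm between them, 84 mm high. This point, in the open arch, is 42 mm above the underside and 38 mm below the crown's underside. Hung, the bar runs along its y. May be absent.
- gauge: pressure gauge, 78 x 55 x 24 mm, black case lying face up, brass stem; origin at the centre of its underside. Not to be moved.
- bushing_a: turned steel bushing standing on end, 50 mm across, 46 mm high, behind the cabinet; origin at the centre of its underside. Not to be moved.
Things that resemble listed ones, but are neither listed nor needed, are in the scene too. What is shaped like the part that bears saddle_a_mid but turquoise is not meant. Leave any green look-alike of the part that bears coupler_b_mid alone.

How it is judged:
By the outcome, as a careful person would: the job done as asked, in the order asked, and still so for the second after the job is handed in, with the robot touching nothing.
Of coupler_a, coupler_b, box_white, box_blue, box_brown only 3 to 4 are there at a start; the rules pass over those that are not, and their reading is None.
Of saddle_a, saddle_b, saddle_c only 2 to 3 are there at a start; the rules pass over those that are not, and their reading is None.
At some moment in a run one of coupler_a, coupler_b, box_white, box_blue, box_brown may be knocked a few centimetres aside while the robot is not near it.
It also fails if it takes over 210 s, if anything falls off the work surface, if the arm or the gripper's body presses on something with over 40 N, if the wrist force passes 120 N, or if a joint passes its speed limit or range.

## Working session

There is one attempt and no reset: what is moved stays moved. The work goes in short steps, Python scripts to look and compute and a tool call to move; the robot and the scene stay as the last step left them, time stands still between calls to the robot, and variables do not carry over. Pictures are saved under pics/ and viewed, at most 17 in all, crops included, and the job is handed in when it is done.

Besides the shell and the picture viewer there is one more tool, called after "Emit:" by a JSON object that holds its "api" and its "payload". apply_moves: Moves the arm, as the interface text tells. Its arguments: {"type":"object","properties":{"deltas":{"type":"array"},"fingers":{"type":"number"}},"required":["deltas"]}

```bash
mkdir -p pics; cat > h.py <<'E'
import numpy as np, cv2
from scipy.spatial.transform import Rotation as R
from workcell import sensors, viewer, env
def cap(n):
    c=viewer.capture(n); return c
def Rm(o):
    o=np.array(o,float)
    if o.shape==(3,3): return o
    return R.from_rotvec(o).as_matrix() if o.size==3 else R.from_quat(o).as_matrix()
def save(c,f,crop=None,s=1):
    im=c['frame'][:,:,::-1]
    if crop: im=im[crop[1]:crop[3],crop[0]:crop[2]]
    cv2.imwrite('pics/'+f,cv2.resize(im,None,fx=s,fy=s,interpolation=cv2.INTER_CUBIC))
E
python3 - <<'E'
from h import *
print(sensors.sense())
for n in('scene','top'):
    c=cap(n); save(c,n+'0.png',s=1.5); np.savez(n+'0.npz',**{k:v for k,v in c.items()}); print({k:v for k,v in c.items() if k!='frame'})
E
```

```text
{'time_s': 0.0, 'qpos': array([-1.41219711,  0.41192127, -0.01272944,  1.59705338,  0.00561154,
        1.13428488, -0.082205  ]), 'qd': array([-0.00012076, -0.00067281, -0.00139598, -0.00050017,  0.0010638 ,
       -0.00130595,  0.00212172]), 'effort': array([ 1.93773926e-04, -6.00626063e+01,  6.82583917e-01, -2.99387473e+01,
        1.40380725e-02,  1.08319343e-02, -2.22686765e-06]), 'position': array([140.45982362, 608.5021573 , 230.43583471]), 'ee_rot': array([-3.55421486e-01, -3.12135554e+00,  2.56006104e-03]), 'wrist_force': array([0.07107148, 0.50467851, 0.1157419 ]), 'torque': array([ 0.00956568, -0.00179153,  0.00047157]), 'grasp_force': 0.0, 'opening': 1.0030902276901237}
{'vertical_fov': 57.68568051309523, 'cx': 260.8976932266854, 'cy': 192.8365895049698, 'position': array([ 178.94471646, -235.36445541,  772.59944648]), 'orientation': array([ 0.68957453, -0.28160564, -0.78277962])}
{'vertical_fov': 55.678152448768174, 'cx': 254.88676433172856, 'cy': 191.17521998088102, 'position': array([ 385.54063886,  182.22586516, 1025.7629708 ]), 'orientation': array([ 0.14954541, -0.14598188, -1.59055062])}
```

View pics/scene0.png

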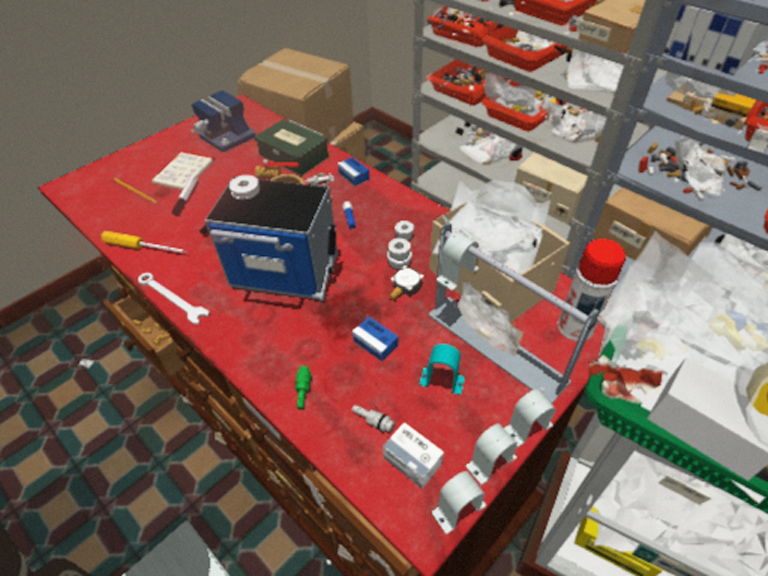

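View pics/top0.png

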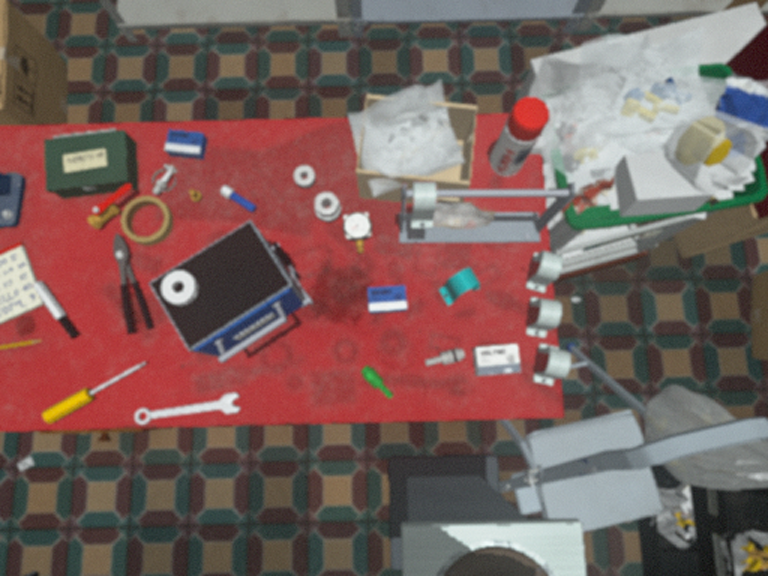

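```bash
cat >> h.py <<'E'
def ray(c,uv):
    f=192/np.tan(np.radians(c['vertical_fov']/2)); uv=np.atleast_2d(uv).astype(float)
    d=np.c_[(uv[:,0]-c['cx'])/f,-(uv[:,1]-c['cy'])/f,-np.ones(len(uv))]
    return d@Rm(c['orientation']).T
def toz(c,uv,z):
    d=ray(c,uv); p=np.array(c['position']); return p+d*((z-p[2])/d[:,2])[:,None]
def proj(c,P):
    f=192/np.tan(np.radians(c['vertical_fov']/2)); q=(np.atleast_2d(P)-c['position'])@Rm(c['orientation'])
    return np.c_[c['cx']-f*q[:,0]/q[:,2], c['cy']+f*q[:,1]/q[:,2]]
def nonred(c):
    h=cv2.cvtColor(c['frame'],cv2.COLOR_RGB2HSV).astype(int)
    red=((h[...,0]<8)|(h[...,0]>168))&(h[...,1]>120)
    return (~red).astype(np.uint8)
E
python3 - <<'E'
from h import *
for n in('top','scene'):
    c=np.load(n+'0.npz'); m=nonred(c); k,l,st,ce=cv2.connectedComponentsWithStats(m,connectivity=4)
    print(n)
    for i in range(1,k):
        if 60<st[i,4]<6000:
            cn=cv2.findContours((l==i).astype(np.uint8),0,2)[0][0]; r=cv2.minAreaRect(cn)
            b=toz(c,cv2.boxPoints(r),0)
            print(st[i,4],np.round(ce[i]),np.round(toz(c,ce[i],15)[0][:2]),'rect',np.round(r[0],1),np.round(r[1],1),round(r[2]),'mm',np.round([np.linalg.norm(b[1]-b[0]),np.linalg.norm(b[2]-b[1])]))
c=np.load('top0.npz'); save(c,'topc.png',(230,110,400,270),3.7)
c=np.load('scene0.npz'); save(c,'scc.png',(190,130,400,360),2.6)
E
```

```text
top
2470 [ 60. 108.] [843. 755.] rect [ 59.8 108.3] [44.  62.8] 84 mm [190. 143.]
511 [123.  96.] [876. 567.] rect [123.1  96.2] [28.4 19.9] 6 mm [64. 87.]
991 [ 95. 139.] [745. 644.] rect [ 97.  142.3] [41.1 69.5] 55 mm [202. 131.]
228 [203. 117.] [803. 331.] rect [203. 117.] [16. 16.] 90 mm [48. 51.]
563 [  7. 132.] [772. 903.] rect [  8. 133.] [38. 16.] 90 mm [ 48. 119.]
224 [157. 131.] [764. 465.] rect [158.  131.5] [27.6 13.4] 45 mm [40. 86.]
353 [218. 137.] [741. 286.] rect [218.  137.5] [21. 20.] 90 mm [59. 65.]
416 [238. 152.] [695. 228.] rect [238. 154.] [28. 20.] 90 mm [59. 85.]
560 [ 85. 188.] [599. 664.] rect [ 85.  187.9] [65.7 16.5] 76 mm [ 47. 198.]
1387 [ 17. 193.] [590. 858.] rect [ 15.5 202. ] [72.3 41.2] 58 mm [114. 223.]
451 [306. 190.] [578.  38.] rect [305.3 190. ] [18.6 28.1] 61 mm [82. 54.]
493 [258. 199.] [554. 175.] rect [257.7 199. ] [18.3 28. ] 85 mm [80. 53.]
99 [ 13. 229.] [488. 859.] rect [ 13.  228.9] [ 3.8 26.6] 81 mm [74. 11.]
677 [331. 239.] [437. -24.] rect [330.9 239.3] [21.3 32.2] 86 mm [91. 59.]
219 [298. 238.] [443.  68.] rect [296.4 238.1] [ 9
[... 391 characters left out ...]
.6] 29 mm [ 14. 159.]
104 [232. 142.] [759. 459.] rect [232.7 142.4] [18.3  6.6] 72 mm [24. 95.]
762 [268. 174.] [731. 270.] rect [269.6 172.6] [51.6 23.1] 86 mm [ 78. 228.]
306 [ 87. 161.] [383. 737.] rect [ 94.9 162. ] [57.1  8.7] 10 mm [ 43. 209.]
372 [116. 199.] [360. 524.] rect [114.2 198.6] [53.1 12.9] 32 mm [ 46. 202.]
553 [250. 225.] [555. 176.] rect [249.5 225. ] [30.6 20.2] 35 mm [65. 95.]
506 [296. 244.] [593.  48.] rect [296.4 244.5] [29.4 31.4] 13 mm [98. 79.]
237 [201. 256.] [404. 198.] rect [201.3 257.5] [10.4 29.3] 6 mm [86. 28.]
249 [250. 279.] [442.  65.] rect [248. 278.] [30.4 10.7] 27 mm [28. 77.]
1043 [275. 303.] [439. -19.] rect [275.  302.5] [38.4 28.3] 39 mm [70. 92.]
```

View pics/topc.png

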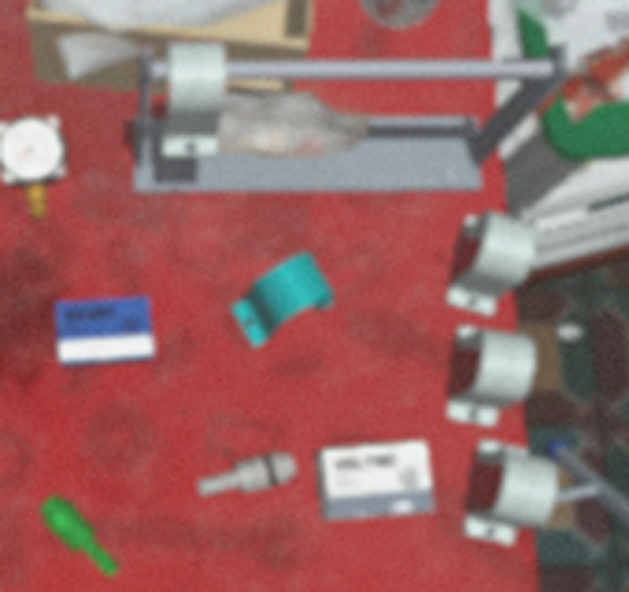

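View pics/scc.png

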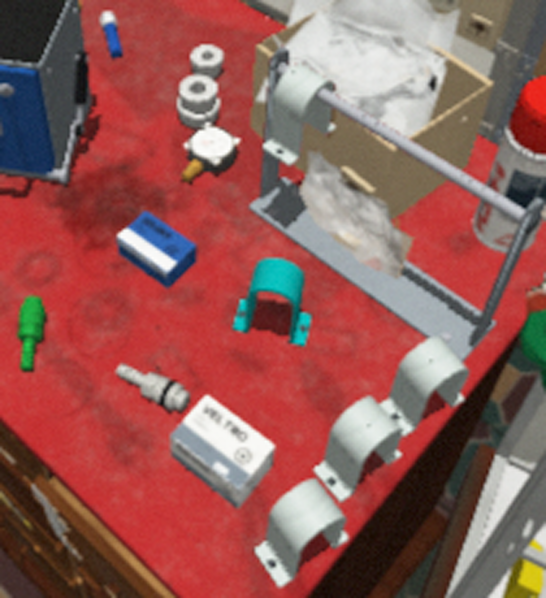

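```bash
python3 - <<'E'
from h import *
t=np.load('top0.npz'); s=np.load('scene0.npz')
def cr(c,b,k): return cv2.resize(c['frame'][b[1]:b[3],b[0]:b[2],::-1],None,fx=k,fy=k,interpolation=cv2.INTER_CUBIC)
A=cr(t,(345,160,400,265),5.6); B=cr(s,(282,255,370,365),5.4)
H=max(A.shape[0],B.shape[0]); im=np.zeros((H,A.shape[1]+B.shape[1],3),np.uint8); im[:A.shape[0],:A.shape[1]]=A; im[:B.shape[0],A.shape[1]:]=B
print(A.shape,B.shape); cv2.imwrite('pics/sad.png',im)
A=cr(t,(95,140,215,245),3.3); B=cr(s,(130,110,240,205),3.6)
H=max(A.shape[0],B.shape[0]); im=np.zeros((H,A.shape[1]+B.shape[1],3),np.uint8); im[:A.shape[0],:A.shape[1]]=A; im[:B.shape[0],A.shape[1]:]=B
print(A.shape,B.shape); cv2.imwrite('pics/bin.png',im)
E
```

```text
(588, 308, 3) (594, 475, 3)
(346, 396, 3) (342, 396, 3)
```

View pics/sad.png

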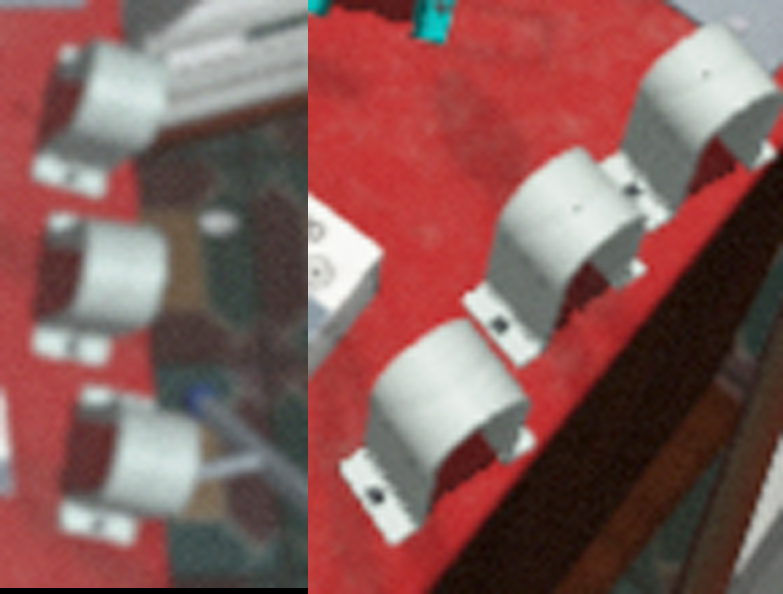

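View pics/bin.png

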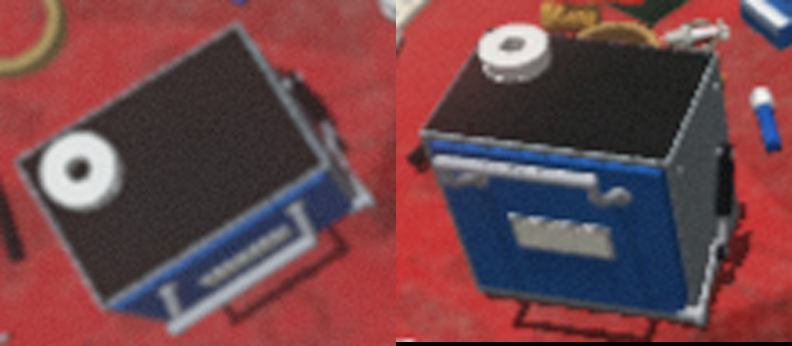

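```bash
python3 - <<'E'
from h import *
t=np.load('top0.npz'); s=np.load('scene0.npz')
T=lambda u,o,k:np.array(o)+(np.array(u,float)+.5)/k-.5
r=lambda a:np.round(a,1)
print('foot holes top',r(toz(t,T([(97,524),(72,348),(73,177)],(345,160),5.6),4)))
print('foot holes scn',r(toz(s,T([(68,496),(193,325),(323,190)],(282,255),5.4),4)))
print('crown holes scn',r(toz(s,T([(269,208),(399,73)],(282,255),5.4),84)))
print('foot edges top',r(toz(t,T([(60,528),(133,545),(33,350),(108,362),(33,177),(105,195)],(345,160),5.6),3))[:,:2].reshape(3,4))
print('foot edges scn',r(toz(s,T([(34,463),(88,545),(158,298),(212,362),(292,165),(345,228)],(282,255),5.4),3))[:,:2].reshape(3,4))
def tri(a,b):
    d1=ray(t,a)[0];d2=ray(s,b)[0];p1=t['position'];p2=s['position']
    q=np.linalg.lstsq(np.c_[d1,-d2],p2-p1,rcond=None)[0]; A=p1+q[0]*d1;B=p2+q[1]*d2
    return r((A+B)/2),r(np.linalg.norm(A-B))
hl=T((175,326),(95,140),3.3),T((40,160),(130,110),3.6); hr=T((315,242),(95,140),3.3),T((199,180),(130,110),3.6)
print('handle tri',tri(*hl),tri(*hr))
for c,i in((t,0),(s,1)): print('handle z190',r(toz(c,[hl[i],hr[i]],190)))
# cabinet top corners z=175
ct=T([(106,306),(325,165),(18,162),(236,25)],(95,140),3.3); cs=T([(27,130),(270,160),(98,40),(316,52)],(130,110),3.6)
print('cab top',r(toz(t,ct,175)[:,:2]).tolist(), r(toz(s,cs,175)[:,:2]).tolist())
# rail bar: top crop topc offset (230,110) k3.7
print('bar top',r(toz(t,T([(145,68),(555,68)],(230,110),3.7),190)))
print('bar scn',r(toz(s,T([(280,60),(530,213)],(190,130),2.6),190)))
for n,z,a,b in(('white',21,(330.9,239.3),(275,302.5)),('blue',15,(257.7,199),(249.5,225)),('coup',12,(296.4,238.1),(248,278)),('gauge',12,(238,152),(0,0))):
    print(n,r(toz(t,a,z)),r(toz(s,b,z)))
st=sensors.sense(); M=Rm(st['ee_rot']); print('tool axes',M.round(3).tolist())
E
```

```text
foot holes top [[ 397.4 -109.7    4. ]
 [ 484.7 -104.     4. ]
 [ 572.  -111.3    4. ]]
foot holes scn [[ 398.2 -109.7    4. ]
 [ 486.2 -103.9    4. ]
 [ 572.8 -108.7    4. ]]
crown holes scn [[ 511.4 -110.9   84. ]
 [ 595.5 -115.1   84. ]]
foot edges top [[ 395.9  -91.5  386.8 -126.9]
 [ 484.3  -84.7  477.3 -121.8]
 [ 572.7  -91.2  562.4 -127.1]]
foot edges scn [[ 399.   -91.6  389.8 -126.8]
 [ 485.9  -85.9  479.5 -118.8]
 [ 573.9  -91.8  565.2 -125.5]]
handle tri (array([438.8, 429.4, 193.8]), np.float64(2.9)) (array([497. , 331.8, 195.6]), np.float64(2.6))
handle z190 [[440.4 429.9 190. ]
 [496.6 333.4 190. ]]
handle z190 [[439.3 434.4 190. ]
 [501.3 336.7 190. ]]
cab top [[456.7, 483.7], [554.4, 329.3], [562.3, 551.8], [661.6, 396.0]] [[458.0, 486.4], [556.7, 330.5], [556.6, 537.2], [661.7, 398.9]]
bar top [[ 698.8  144.7  190. ]
 [ 691.8 -122.9  190. ]]
bar scn [[ 706.1  149.6  190. ]
 [ 699.7 -118.   190. ]]
white [[436.7 -22.9  21. ]] [[437.1 -20.1  21. ]]
blue [[554.7 174.8  15. ]] [[554.6 176.7  15. ]]
coup [[442.8  70.5  12. ]] [[441.9  70.7  12. ]]
gauge [[694.7 228.3  12. ]] [[ 723.9 2405.3   12. ]]
tool axes [[-0.974, 0.225, -0.0], [0.225, 0.974, -0.001], [-0.0, -0.001, -1.0]]
```

Emit:
{"api": "apply_moves", "payload": {"deltas": [0.034,-0.023,0,0,0,-0.083,0.034,-0.023,0,0,0,-0.083,0.034,-0.023,0,0,0,-0.083,0.034,-0.023,0,0,0,-0.083,0.034,-0.023,0,0,0,-0.083,0.034,-0.023,0,0,0,-0.083,0.034,-0.023,0,0,0,-0.083,0.034,-0.023,0,0,0,-0.083], "fingers": 0.0}}

```text
time_s: 0.77
position: [359.1, 460.5, 231.0]
ee_rot: [-1.153, -2.922, 0.001]
wrist_force: [1.2, 0.8, 0.4]
opening: 0.499
grasp_force: 0.0
```

Emit:
{"api": "apply_moves", "payload": {"deltas": [0.034,-0.023,0,0,0,-0.083,0.034,-0.023,0,0,0,-0.083,0.034,-0.023,0,0,0,-0.083,0.034,-0.023,0,0,0,-0.083,0,0,0,0,0,0,0,0,0,0,0,0]}}

```text
time_s: 1.27
position: [468.7, 386.1, 230.8]
ee_rot: [1.524, 2.746, -0.002]
wrist_force: [-0.4, 0.3, -0.4]
opening: 0.5
grasp_force: 0.0
```

Emit:
{"api": "apply_moves", "payload": {"deltas": [0,0,-0.025,0,0,0,0,0,-0.025,0,0,0,0,0,-0.025,0,0,0,0,0,0,0,0,0]}}

```text
time_s: 1.6
position: [463.6, 387.8, 167.2]
ee_rot: [-1.513, -2.75, 0.01]
wrist_force: [-0.3, -1.5, -0.3]
opening: 0.496
grasp_force: 0.0
```

Emit:
{"api": "apply_moves", "payload": {"deltas": [0,0,0,0,0,0,0,0,0,0,0,0,0,0,0,0,0,0,0,0,0,0,0,0,0,0,0,0,0,0,0,0,0,0,0,0], "fingers": 1.0}}

```text
time_s: 2.1
position: [465.5, 388.2, 172.6]
ee_rot: [-1.517, -2.749, 0.002]
wrist_force: [-4.8, -3.0, 4.5]
opening: 0.09
grasp_force: 58.5
```

Emit:
{"api": "apply_moves", "payload": {"deltas": [-0.009,-0.006,-0.003,0,0,0,-0.009,-0.006,-0.003,0,0,0,-0.009,-0.0055,-0.004,0,0,0,-0.009,-0.0055,-0.0045,0,0,0,-0.0085,-0.0055,-0.005,0,0,0,-0.0085,-0.0055,-0.0055,0,0,0,-0.008,-0.005,-0.006,0,0,0,-0.008,-0.005,-0.0065,0,0,0]}}

```text
time_s: 2.77
position: [411.3, 354.0, 142.6]
ee_rot: [-1.517, -2.751, -0.006]
wrist_force: [-0.6, 2.2, 3.4]
opening: 0.093
grasp_force: 60.8
```

Emit:
{"api": "apply_moves", "payload": {"deltas": [-0.0075,-0.005,-0.007,0,0,0,-0.0075,-0.0045,-0.0075,0,0,0,-0.007,-0.0045,-0.008,0,0,0,-0.0065,-0.004,-0.008,0,0,0,-0.006,-0.004,-0.0085,0,0,0,-0.006,-0.0035,-0.009,0,0,0,-0.0055,-0.0035,-0.0095,0,0,0,-0.005,-0.0035,-0.0095,0,0,0]}}

```text
time_s: 3.43
position: [369.2, 327.3, 86.8]
ee_rot: [-1.516, -2.75, 0.001]
wrist_force: [-2.6, 7.6, -3.8]
opening: 0.089
grasp_force: 61.6
```

Emit:
{"api": "apply_moves", "payload": {"deltas": [-0.0025,-0.0015,-0.005,0,0,0,0,0,0,0,0,0,0,0,0,0,0,0]}}

```text
time_s: 3.68
position: [367.2, 326.0, 82.6]
ee_rot: [-1.516, -2.75, 0.002]
wrist_force: [-3.6, 5.0, -3.4]
opening: 0.093
grasp_force: 61.5
```

Emit:
{"api": "apply_moves", "payload": {"deltas": [0,0,0,0,0,0,0,0,0,0,0,0,0,0,0,0,0,0,0,0,0.03,0,0,0,0,0,0.05,0,0,0,0,0,0.05,0,0,0,0,0,0.05,0,0,0,0,0,0,0,0,0], "fingers": 0.0}}

```text
time_s: 4.35
position: [372.1, 327.5, 235.0]
ee_rot: [1.519, 2.747, 0.017]
wrist_force: [0.6, 0.8, -0.1]
opening: 0.502
grasp_force: 0.0
```

```bash
python3 - <<'E'
from h import *
t=cap('top'); s=cap('scene')
np.savez('t1.npz',**t);np.savez('s1.npz',**s)
im=np.hstack([cv2.resize(t['frame'][:,:,::-1],None,fx=.78,fy=.78),cv2.resize(s['frame'][:,:,::-1],None,fx=.78,fy=.78)]); cv2.imwrite('pics/open.png',im); print(im.shape,sensors.sense()['position'])
E
```

```text
(300, 798, 3) [369.85105676 326.00120891 229.41981432]
```

View pics/open.png

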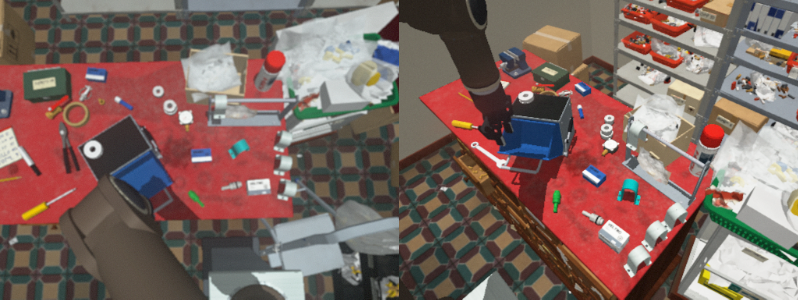

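```bash
cat >> h.py <<'E'
def meas(c,xy,z,rad=35):
    m=nonred(c); u=proj(c,[xy[0],xy[1],z])[0]
    k,l,st,ce=cv2.connectedComponentsWithStats(m,connectivity=4)
    ok=[i for i in range(1,k) if 60<st[i,4]<1500]
    i=min(ok,key=lambda i:np.hypot(*(ce[i]-u)))
    cn=cv2.findContours((l==i).astype(np.uint8),0,2)[0][0]; r=cv2.minAreaRect(cn)
    b=toz(c,cv2.boxPoints(r),z); e=[b[1]-b[0],b[2]-b[1]]; n=[np.linalg.norm(v) for v in e]
    s=e[int(np.argmin(n))]; return toz(c,r[0],z)[0][:2].round(1),round(np.degrees(np.arctan2(s[1],s[0]))%180,1),np.round(n),st[i,4]
def go(x,y,z,a=None):
    st=sensors.sense(); p=st['position']; y0=Rm(st['ee_rot'])[:,1]; a0=np.degrees(np.arctan2(y0[1],y0[0]))
    d=(np.array([x,y,z])-p); t=0 if a is None else (a-a0+90)%180-90
    print('pos',p.round(1),'yaw',round(a0,1),'q7',round(st['qpos'][6],2),'delta mm',d.round(1),'norm',(d/800).round(4),'rot',round(t,1),'n',round(t/45,3),'minrows',round(max(np.linalg.norm(d[:2])/41,abs(t)/7),1))
E
python3 - <<'E'
from h import *
t=dict(np.load('t1.npz'));s=dict(np.load('s1.npz'))
for n,xy,z in(('blue',(555,175),15),('white',(437,-22),21),('coup',(442,70),12)):
    print(n,meas(t,xy,z),meas(s,xy,z))
go(555,176,100,meas(t,(555,175),15)[1])
E
```

```text
blue (array([554.5, 174.9]), np.float64(3.2), array([79., 53.]), np.int32(496)) (array([555. , 176.8]), np.float64(15.7), array([64., 93.]), np.int32(550))
white (array([436.8, -23.9]), np.float64(0.3), array([90., 58.]), np.int32(678)) (array([436.2, -20. ]), np.float64(8.3), array([68., 89.]), np.int32(1044))
coup (array([442. ,  70.3]), np.float64(11.2), array([78., 27.]), np.int32(224)) (array([441.9,  70.7]), np.float64(21.5), array([28., 76.]), np.int32(250))
pos [369.9 326.  229.4] yaw 32.1 q7 -0.2 delta mm [ 185.1 -150.  -129.4] norm [ 0.2314 -0.1875 -0.1618] rot -28.9 n -0.643 minrows 5.8
```

Emit:
{"api": "apply_moves", "payload": {"deltas": [0.029,-0.0235,0,0,0,-0.08,0.029,-0.0235,0,0,0,-0.08,0.029,-0.0235,0,0,0,-0.08,0.029,-0.0235,0,0,0,-0.08,0.029,-0.0235,0,0,0,-0.08,0.029,-0.0235,-0.03,0,0,-0.08,0.029,-0.0235,-0.04,0,0,-0.08,0.029,-0.0235,-0.04,0,0,-0.08], "fingers": -1}}

```text
time_s: 5.12
position: [552.9, 175.5, 140.7]
ee_rot: [2.159, 2.282, -0.001]
wrist_force: [0.1, 1.4, 0.4]
opening: 1.001
grasp_force: 0.0
```

Emit:
{"api": "apply_moves", "payload": {"deltas": [0,0,-0.04,0,0,0,0,0,-0.04,0,0,0,0,0,0,0,0,0,0,0,0,0,0,0]}}

```text
time_s: 5.45
position: [550.3, 175.9, 76.5]
ee_rot: [-2.154, -2.284, 0.009]
wrist_force: [-0.1, -0.1, 0.3]
opening: 1.002
grasp_force: 0.0
```

```bash
python3 -c "
from h import *
go(554.8,176,3,3.2)"
```

```text
pos [550.3 175.9  76.5] yaw 3.3 q7 -0.08 delta mm [  4.5   0.1 -73.5] norm [ 0.0056  0.0001 -0.0919] rot -0.1 n -0.003 minrows 0.1
```

Emit:
{"api": "apply_moves", "payload": {"deltas": [0,0,-0.03,0,0,0,0,0,-0.03,0,0,0,0,0,-0.02,0,0,0,0,0,-0.008,0,0,0,0,0,0,0,0,0,0,0,0,0,0,0]}}

```text
time_s: 5.95
position: [553.2, 177.6, 9.9]
ee_rot: [2.154, 2.286, 0.003]
wrist_force: [0.0, -0.0, 1.2]
opening: 1.004
grasp_force: 0.0
```

```bash
python3 -c "
from h import *
go(554.8,176,3,3.2);print(sensors.sense()['wrist_force'])"
```

```text
pos [553.2 177.6   9.9] yaw 3.4 q7 -0.03 delta mm [ 1.6 -1.6 -6.9] norm [ 0.002  -0.002  -0.0087] rot -0.2 n -0.004 minrows 0.1
[ 0.02003087 -0.04642285  1.16303469]
```

Emit:
{"api": "apply_moves", "payload": {"deltas": [0.001,-0.002,-0.006,0,0,0,0,0,0,0,0,0]}}

```text
time_s: 6.12
position: [553.9, 175.6, 4.5]
ee_rot: [2.154, 2.285, 0.002]
wrist_force: [0.1, -0.3, -0.4]
opening: 1.003
grasp_force: 0.0
```

Emit:
{"api": "apply_moves", "payload": {"deltas": [0,0,0,0,0,0,0,0,0,0,0,0,0,0,0,0,0,0,0,0,0,0,0,0,0,0,0,0,0,0,0,0,0,0,0,0,0,0,0,0,0,0,0,0,0,0,0,0], "fingers": 1}}

```text
time_s: 6.78
position: [553.6, 175.7, 4.1]
ee_rot: [2.155, 2.286, 0.001]
wrist_force: [-0.2, -0.9, 5.6]
opening: 0.514
grasp_force: 61.9
```

Emit:
{"api": "apply_moves", "payload": {"deltas": [0,0,0.03,0,0,0,0,0,0.045,0,0,0,0,0,0.045,0,0,0,0,0,0.045,0,0,0,0,0,0.045,0,0,0,0,0,0.045,0,0,0,0,0,0.03,0,0,0,0,0,0,0,0,0]}}

```text
time_s: 7.45
position: [555.6, 176.1, 237.1]
ee_rot: [2.153, 2.284, 0.013]
wrist_force: [0.1, -0.6, -0.5]
opening: 0.516
grasp_force: 61.3
```

```bash
python3 -c "
from h import *
go(442,400,230,122.4)"
```

```text
pos [555.6 176.1 237.1] yaw 3.4 q7 -0.16 delta mm [-113.6  223.9   -7.1] norm [-0.142   0.2799 -0.0089] rot -61.0 n -1.355 minrows 8.7
```

Emit:
{"api": "apply_moves", "payload": {"deltas": [-0.0142,0.028,0,0,0,-0.1355,-0.0142,0.028,0,0,0,-0.1355,-0.0142,0.028,0,0,0,-0.1355,-0.0142,0.028,0,0,0,-0.1355,-0.0142,0.028,0,0,0,-0.1355,-0.0142,0.028,0,0,0,-0.1355,-0.0142,0.028,0,0,0,-0.1355,-0.0142,0.028,0,0,0,-0.1355]}}

```text
time_s: 8.12
position: [461.1, 355.5, 230.7]
ee_rot: [2.909, 1.184, -0.002]
wrist_force: [1.0, -0.6, -1.1]
opening: 0.514
grasp_force: 61.1
```

Emit:
{"api": "apply_moves", "payload": {"deltas": [-0.0142,0.028,0,0,0,-0.1355,-0.0142,0.028,0,0,0,-0.1355,0,0,0,0,0,0,0,0,0,0,0,0,0,0,0,0,0,0]}}

```text
time_s: 8.53
position: [439.4, 398.9, 230.8]
ee_rot: [3.015, 0.878, -0.001]
wrist_force: [-0.4, -0.5, -0.5]
opening: 0.517
grasp_force: 61.2
```

```bash
python3 -c "
from h import *
go(442,400,110,122.4)"
```

```text
pos [439.4 398.9 230.8] yaw -57.5 q7 -1.58 delta mm [   2.6    1.1 -120.8] norm [ 0.0032  0.0014 -0.151 ] rot -0.1 n -0.002 minrows 0.1
```

Lower, release partly, lift back out.

Emit:
{"api": "apply_moves", "payload": {"deltas": [0.003,0.001,-0.03,0,0,0,0,0,-0.035,0,0,0,0,0,-0.035,0,0,0,0,0,-0.03,0,0,0,0,0,-0.02,0,0,0,0,0,0,0,0,0,0,0,0,0,0,0]}}

```text
time_s: 9.12
position: [442.5, 398.8, 111.2]
ee_rot: [3.016, 0.874, -0.002]
wrist_force: [-0.4, 0.5, 0.1]
opening: 0.515
grasp_force: 61.2
```

Emit:
{"api": "apply_moves", "payload": {"deltas": [0,0,0,0,0,0,0,0,0,0,0,0,0,0,0,0,0,0,0,0,0,0,0,0,0,0,0,0,0,0], "fingers": -0.5}}

```text
time_s: 9.53
position: [442.1, 400.7, 112.3]
ee_rot: [-3.016, -0.877, -0.001]
wrist_force: [-0.3, 0.3, 0.2]
opening: 0.748
grasp_force: 0.0
```

Emit:
{"api": "apply_moves", "payload": {"deltas": [0,0,0.03,0,0,0,0,0,0.045,0,0,0,0,0,0.045,0,0,0,0,0,0.03,0,0,0,0,0,0,0,0,0]}}

```text
time_s: 9.95
position: [444.3, 401.9, 237.4]
ee_rot: [-3.012, -0.875, -0.011]
wrist_force: [1.5, -0.5, -0.3]
opening: 0.748
grasp_force: 0.0
```

```bash
python3 - <<'E'
from h import *
t=cap('top'); s=cap('scene')
np.savez('t1.npz',**t);np.savez('s1.npz',**s)
for n,xy,z in(('white',(437,-22),21),('coup',(442,70),12)):
    print(n,meas(t,xy,z),meas(s,xy,z))
go(437,-22,100,0)
E
```

```text
white (array([437.1, -23.9]), np.float64(179.3), array([90., 58.]), np.int32(679)) (array([437.1, -20.3]), np.float64(6.5), array([68., 90.]), np.int32(1045))
coup (array([442. ,  70.6]), np.float64(11.2), array([78., 27.]), np.int32(223)) (array([441.3,  70.5]), np.float64(21.5), array([27., 76.]), np.int32(250))
pos [442.2 400.9 232.8] yaw -57.6 q7 -1.58 delta mm [  -5.2 -422.9 -132.8] norm [-0.0065 -0.5286 -0.1659] rot 57.6 n 1.279 minrows 10.3
```

Emit:
{"api": "apply_moves", "payload": {"deltas": [-0.0005,-0.044,0,0,0,0.114,-0.0005,-0.044,0,0,0,0.114,-0.0005,-0.044,0,0,0,0.114,-0.0005,-0.044,0,0,0,0.114,-0.0005,-0.044,0,0,0,0.114,-0.0005,-0.044,0,0,0,0.114,-0.0005,-0.044,0,0,0,0.114,-0.0005,-0.044,0,0,0,0.114], "fingers": -1}}

```text
time_s: 10.72
position: [437.5, 117.0, 230.5]
ee_rot: [-2.513, -1.885, 0.003]
wrist_force: [1.2, 0.3, -0.3]
opening: 0.997
grasp_force: 0.0
```

Emit:
{"api": "apply_moves", "payload": {"deltas": [-0.0005,-0.044,0,0,0,0.114,-0.0005,-0.044,0,0,0,0.114,-0.0005,-0.044,-0.02,0,0,0.114,-0.0005,-0.044,-0.02,0,0,0.114,0,0,-0.04,0,0,0,0,0,-0.04,0,0,0,0,0,-0.04,0,0,0,0,0,-0.04,0,0,0]}}

```text
time_s: 11.38
position: [436.2, -18.5, 71.1]
ee_rot: [-2.155, -2.286, 0.002]
wrist_force: [0.9, 1.3, 0.9]
opening: 1.001
grasp_force: 0.0
```

Emit:
{"api": "apply_moves", "payload": {"deltas": [0,0,0,0,0,0,0,0,0,0,0,0,0,0,0,0,0,0]}}

```text
time_s: 11.63
position: [437.5, -18.4, 74.1]
ee_rot: [2.155, 2.286, -0.0]
wrist_force: [0.7, -0.5, 0.2]
opening: 1.002
grasp_force: 0.0
```

```bash
python3 -c "
from h import *
go(437,-22,6,4)"
```

```text
pos [437.5 -18.4  74.1] yaw 3.4 q7 0.36 delta mm [ -0.5  -3.6 -68.1] norm [-0.0007 -0.0044 -0.0851] rot 0.6 n 0.014 minrows 0.1
```

Emit:
{"api": "apply_moves", "payload": {"deltas": [0,-0.004,-0.03,0,0,0,0,0,-0.03,0,0,0,0,0,-0.015,0,0,0,0,0,-0.01,0,0,0,0,0,0,0,0,0,0,0,0,0,0,0]}}

```text
time_s: 12.13
position: [438.2, -21.2, 6.5]
ee_rot: [2.154, 2.286, 0.003]
wrist_force: [-0.4, 0.0, 0.0]
opening: 1.0
grasp_force: 0.0
```

Emit:
{"api": "apply_moves", "payload": {"deltas": [0,0,0,0,0,0,0,0,0,0,0,0,0,0,0,0,0,0,0,0,0,0,0,0,0,0,0,0,0,0,0,0,0,0,0,0,0,0,0,0,0,0,0,0,0,0,0,0], "fingers": 1}}

```text
time_s: 12.8
position: [437.9, -21.1, 6.2]
ee_rot: [2.154, 2.287, 0.003]
wrist_force: [-1.2, 0.4, 11.1]
opening: 0.579
grasp_force: 60.8
```

Emit:
{"api": "apply_moves", "payload": {"deltas": [0,0,0.03,0,0,0,0,0,0.045,0,0,0,0,0,0.045,0,0,0,0,0,0.045,0,0,0,0,0,0.045,0,0,0,0,0,0.045,0,0,0,0,0,0.03,0,0,0,0,0,0,0,0,0]}}

```text
time_s: 13.47
position: [439.7, -21.4, 237.9]
ee_rot: [2.152, 2.284, 0.012]
wrist_force: [0.8, -0.3, -1.0]
opening: 0.58
grasp_force: 62.7
```

Emit:
{"api": "apply_moves", "payload": {"deltas": [0.0036,0.039,0,0,0,-0.113,0.0036,0.039,0,0,0,-0.113,0.0036,0.039,0,0,0,-0.113,0.0036,0.039,0,0,0,-0.113,0.0036,0.039,0,0,0,-0.113,0.0036,0.039,0,0,0,-0.113,0.0036,0.039,0,0,0,-0.113,0.0036,0.039,0,0,0,-0.113]}}

```text
time_s: 14.13
position: [459.9, 229.6, 232.8]
ee_rot: [-2.818, -1.389, 0.001]
wrist_force: [1.1, 0.2, -0.4]
opening: 0.577
grasp_force: 62.7
```

Emit:
{"api": "apply_moves", "payload": {"deltas": [0.0036,0.039,0,0,0,-0.113,0.0036,0.039,0,0,0,-0.113,0.0036,0.039,0,0,0,-0.113,0.0036,0.039,0,0,0,-0.113,0,0,0,0,0,0,0,0,0,0,0,0,0,0,0,0,0,0]}}

```text
time_s: 14.72
position: [471.6, 352.2, 232.5]
ee_rot: [3.015, 0.877, -0.002]
wrist_force: [0.2, -0.1, -0.8]
opening: 0.579
grasp_force: 62.7
```

```bash
python3 - <<'E'
from h import *
go(472,353,115,122.4)
t=cap('top'); s=cap('scene')
im=np.hstack([cv2.resize(t['frame'][:,:,::-1],None,fx=.78,fy=.78),cv2.resize(s['frame'][:,:,::-1],None,fx=.78,fy=.78)]); cv2.imwrite('pics/w.png',im)
E
```

```text
pos [471.6 352.2 232.5] yaw -57.6 q7 -1.45 delta mm [   0.4    0.8 -117.5] norm [ 0.0005  0.001  -0.1469] rot -0.0 n -0.001 minrows 0.0
```

View pics/w.png

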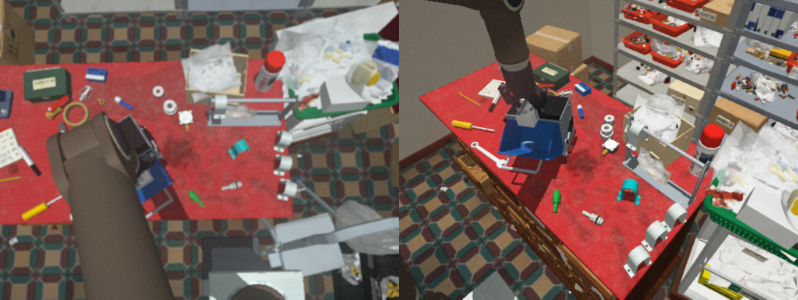

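Emit:
{"api": "apply_moves", "payload": {"deltas": [0,0,-0.03,0,0,0,0,0,-0.035,0,0,0,0,0,-0.035,0,0,0,0,0,-0.03,0,0,0,0,0,-0.017,0,0,0,0,0,0,0,0,0,0,0,0,0,0,0]}}

```text
time_s: 15.4
position: [472.1, 351.9, 115.8]
ee_rot: [3.017, 0.874, -0.001]
wrist_force: [1.1, -0.1, 0.0]
opening: 0.574
grasp_force: 62.7
```

Emit:
{"api": "apply_moves", "payload": {"deltas": [0,0,0,0,0,0,0,0,0,0,0,0,0,0,0,0,0,0,0,0,0,0,0,0,0,0,0,0,0,0], "fingers": -0.5}}

```text
time_s: 15.82
position: [472.1, 353.4, 116.4]
ee_rot: [-3.016, -0.876, -0.002]
wrist_force: [-0.9, 0.2, -0.5]
opening: 0.749
grasp_force: 0.0
```

Emit:
{"api": "apply_moves", "payload": {"deltas": [0,0,0.03,0,0,0,0,0,0.045,0,0,0,0,0,0.045,0,0,0,0,0,0.03,0,0,0,0,0,0,0,0,0]}}

```text
time_s: 16.23
position: [474.4, 354.2, 241.3]
ee_rot: [-3.013, -0.875, -0.012]
wrist_force: [1.5, 0.7, 0.4]
opening: 0.749
grasp_force: 0.0
```

```bash
python3 - <<'E'
from h import *
t=cap('top'); s=cap('scene')
for n,xy,z in(('coup',(442,70),12),):
    a=meas(t,xy,z);b=meas(s,xy,z);print(n,a,b)
for dz in (5,): go(a[0][0],a[0][1],dz,a[1])
# coupler pixels: ends
m=nonred(t);k,l,st,ce=cv2.connectedComponentsWithStats(m,connectivity=4)
u=proj(t,[442,70,12])[0]; i=min([i for i in range(1,k) if 60<st[i,4]<1500],key=lambda i:np.hypot(*(ce[i]-u)))
print('centroid',toz(t,ce[i],12)); P=toz(t,np.argwhere(l==i)[:,::-1],12)[:,:2]; w,v=np.linalg.eigh(np.cov(P.T)); print('axis',v[:,1],np.degrees(np.arctan2(v[1,0],v[0,0])))
E
```

```text
coup (array([442. ,  70.3]), np.float64(11.2), array([78., 27.]), np.int32(220)) (array([442.2,  70.8]), np.float64(18.4), array([28., 77.]), np.int32(251))
pos [472.2 353.5 236.8] yaw -57.6 q7 -1.45 delta mm [ -30.2 -283.2 -231.8] norm [-0.0377 -0.354  -0.2897] rot 68.8 n 1.529 minrows 9.8
centroid [[442.70660757  66.72682441  12.        ]]
axis [-0.22158237  0.97514166] -167.19800988916504
```

Emit:
{"api": "apply_moves", "payload": {"deltas": [-0.003,-0.0305,0,0,0,0.13,-0.003,-0.0305,0,0,0,0.13,-0.003,-0.0305,0,0,0,0.13,-0.003,-0.0305,0,0,0,0.13,-0.003,-0.0305,0,0,0,0.13,-0.003,-0.0305,0,0,0,0.13,-0.003,-0.0305,0,0,0,0.13,-0.003,-0.0305,0,0,0,0.13], "fingers": -0.6}}

```text
time_s: 17.0
position: [451.6, 156.6, 234.5]
ee_rot: [-2.415, -2.009, 0.003]
wrist_force: [0.5, 0.6, 0.3]
opening: 0.797
grasp_force: 0.0
```

Emit:
{"api": "apply_moves", "payload": {"deltas": [-0.003,-0.0305,-0.02,0,0,0.13,-0.003,-0.0305,-0.02,0,0,0.13,-0.003,-0.0305,-0.04,0,0,0.13,-0.003,-0.0305,-0.04,0,0,0.13,0,0,-0.04,0,0,0,0,0,-0.04,0,0,0,0,0,0,0,0,0,0,0,0,0,0,0]}}

```text
time_s: 17.67
position: [441.5, 60.9, 76.1]
ee_rot: [-1.971, -2.443, 0.008]
wrist_force: [0.9, 0.3, 0.2]
opening: 0.798
grasp_force: 0.0
```

Emit:
{"api": "apply_moves", "payload": {"deltas": [0,0,0,0,0,0]}}

```text
time_s: 17.75
position: [443.6, 61.7, 78.2]
ee_rot: [-1.972, -2.446, 0.0]
wrist_force: [-0.3, 0.7, 1.0]
opening: 0.798
grasp_force: 0.0
```

```bash
python3 -c "
from h import *
go(444.5,60.5,3,12.5)"
```

```text
pos [443.6  61.7  78.2] yaw 12.3 q7 0.29 delta mm [  0.9  -1.2 -75.2] norm [ 0.0012 -0.0015 -0.094 ] rot 0.2 n 0.006 minrows 0.0
```

Emit:
{"api": "apply_moves", "payload": {"deltas": [0.001,-0.001,-0.03,0,0,0,0,0,-0.03,0,0,0,0,0,-0.02,0,0,0,0,0,-0.013,0,0,0,0,0,0,0,0,0,0,0,0,0,0,0]}}

```text
time_s: 18.25
position: [444.9, 61.3, 4.1]
ee_rot: [1.971, 2.446, 0.002]
wrist_force: [0.3, -0.5, 0.2]
opening: 0.798
grasp_force: 0.0
```

Emit:
{"api": "apply_moves", "payload": {"deltas": [0,0,0,0,0,0,0,0,0,0,0,0,0,0,0,0,0,0,0,0,0,0,0,0,0,0,0,0,0,0,0,0,0,0,0,0,0,0,0,0,0,0,0,0,0,0,0,0], "fingers": 1}}

```text
time_s: 18.92
position: [444.5, 61.2, 3.9]
ee_rot: [-1.972, -2.446, -0.002]
wrist_force: [-1.7, 0.9, 9.0]
opening: 0.253
grasp_force: 58.3
```

Emit:
{"api": "apply_moves", "payload": {"deltas": [0,0,0.03,0,0,0,0,0,0.045,0,0,0,0,0,0.045,0,0,0,0,0,0.045,0,0,0,0,0,0.045,0,0,0,0,0,0.045,0,0,0,0,0,0.03,0,0,0,0,0,0,0,0,0]}}

```text
time_s: 19.58
position: [446.5, 61.3, 235.8]
ee_rot: [1.97, 2.443, 0.012]
wrist_force: [0.5, 0.0, -1.0]
opening: 0.251
grasp_force: 59.9
```

Emit:
{"api": "apply_moves", "payload": {"deltas": [0.0006,0.0325,0,0,0,-0.13,0.0006,0.0325,0,0,0,-0.13,0.0006,0.0325,0,0,0,-0.13,0.0006,0.0325,0,0,0,-0.13,0.0006,0.0325,0,0,0,-0.13,0.0006,0.0325,0,0,0,-0.13,0.0006,0.0325,0,0,0,-0.13,0.0006,0.0325,0,0,0,-0.13]}}

```text
time_s: 20.25
position: [447.4, 269.9, 230.5]
ee_rot: [-2.784, -1.455, 0.001]
wrist_force: [0.3, 0.9, -0.7]
opening: 0.254
grasp_force: 59.9
```

Emit:
{"api": "apply_moves", "payload": {"deltas": [0.0006,0.0325,0,0,0,-0.13,0.0006,0.0325,0,0,0,-0.13,0.0006,0.0325,0,0,0,-0.13,0.0006,0.0325,0,0,0,-0.13,0,0,0,0,0,0,0,0,0,0,0,0,0,0,0,0,0,0]}}

```text
time_s: 20.83
position: [449.7, 372.0, 230.3]
ee_rot: [3.018, 0.868, -0.001]
wrist_force: [0.1, -1.1, -1.1]
opening: 0.253
grasp_force: 59.9
```

```bash
python3 - <<'E'
from h import *
go(450.3,372,125,122.4)
t=cap('top'); s=cap('scene')
a=s['frame'][80:230,110:260,::-1]; b=t['frame'][130:280,90:240,::-1]
cv2.imwrite('pics/c.png',cv2.resize(np.hstack([b,a]),None,fx=2.6,fy=2.6,interpolation=2))
E
```

```text
pos [449.7 372.  230.3] yaw -57.9 q7 -1.52 delta mm [   0.6   -0.  -105.3] norm [ 0.0008 -0.     -0.1317] rot 0.3 n 0.006 minrows 0.0
```

View pics/c.png

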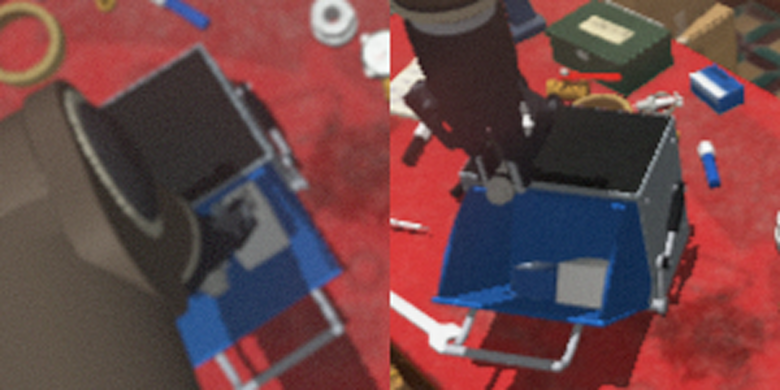

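Emit:
{"api": "apply_moves", "payload": {"deltas": [0,0,-0.03,0,0,0,0,0,-0.035,0,0,0,0,0,-0.035,0,0,0,0,0,-0.03,0,0,0,0,0,0,0,0,0,0,0,0,0,0,0]}}

```text
time_s: 21.43
position: [449.8, 371.6, 126.8]
ee_rot: [3.019, 0.865, -0.003]
wrist_force: [-1.0, -0.3, -0.4]
opening: 0.254
grasp_force: 59.8
```

Emit:
{"api": "apply_moves", "payload": {"deltas": [0,0,0,0,0,0,0,0,0,0,0,0,0,0,0,0,0,0,0,0,0,0,0,0,0,0,0,0,0,0], "fingers": 0}}

```text
time_s: 21.85
position: [450.2, 373.3, 128.0]
ee_rot: [-3.018, -0.868, -0.002]
wrist_force: [0.1, 0.3, -0.8]
opening: 0.495
grasp_force: 0.0
```

Emit:
{"api": "apply_moves", "payload": {"deltas": [0,0,0.03,0,0,0,0,0,0.045,0,0,0,0,0,0.045,0,0,0,-0.0075,-0.0042,0.01,0,0,0.143,-0.0075,-0.0042,0,0,0,0.143,-0.0075,-0.0042,0,0,0,0.143,-0.0075,-0.0042,0,0,0,0.143,-0.0075,-0.0042,0,0,0,0.143]}}

```text
time_s: 22.52
position: [419.6, 356.1, 231.6]
ee_rot: [-2.656, -1.678, -0.001]
wrist_force: [-0.9, -0.0, -0.0]
opening: 0.501
grasp_force: 0.0
```

Emit:
{"api": "apply_moves", "payload": {"deltas": [-0.0075,-0.0042,0,0,0,0.143,-0.0075,-0.0042,0,0,0,0.143,-0.0075,-0.0042,0,0,0,0.143,-0.0075,-0.0042,0,0,0,0.143,-0.0075,-0.0042,0,0,0,0.143,-0.0075,-0.0042,0,0,0,0.143,-0.0075,-0.0042,0,0,0,0.143,-0.0075,-0.0042,0,0,0,0.143]}}

```text
time_s: 23.18
position: [371.7, 329.1, 231.5]
ee_rot: [-1.664, -2.665, -0.001]
wrist_force: [-0.2, 1.1, -0.2]
opening: 0.499
grasp_force: 0.0
```

Emit:
{"api": "apply_moves", "payload": {"deltas": [-0.0075,-0.0042,0,0,0,0.143,0,0,0,0,0,0,0,0,0,0,0,0]}}

```text
time_s: 23.43
position: [366.0, 325.9, 231.5]
ee_rot: [-1.524, -2.747, -0.002]
wrist_force: [-1.1, -0.6, -0.4]
opening: 0.499
grasp_force: 0.0
```

```bash
python3 - <<'E'
from h import *
go(366,325,80,32.4)
t=cap('top'); s=cap('scene')
a=s['frame'][80:230,110:260,::-1]; b=t['frame'][130:280,90:240,::-1]
cv2.imwrite('pics/d.png',cv2.resize(np.hstack([b,a]),None,fx=2.6,fy=2.6,interpolation=2))
E
```

```text
pos [366.  325.9 231.5] yaw 32.0 q7 -0.18 delta mm [   0.    -0.9 -151.5] norm [ 0.     -0.0012 -0.1894] rot 0.4 n 0.01 minrows 0.1
```

View pics/d.png

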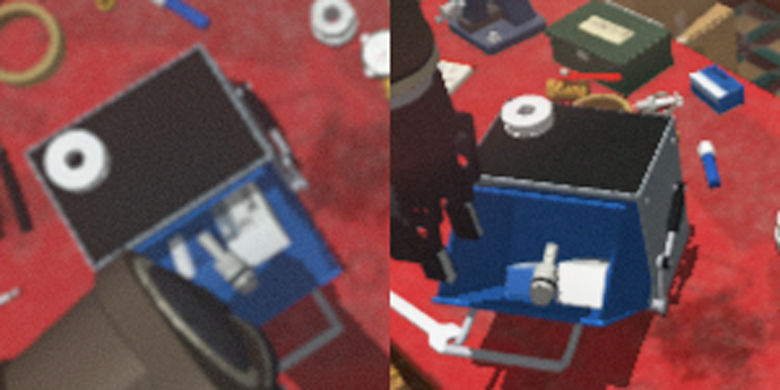

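```bash
python3 - <<'E'
from h import *
s=dict(np.load('s1.npz'))
for u in ((450,347),(563,366),(505,358)): print(toz(s,((u[0]-390)/2.6+110-.3,u[1]/2.6+80-.3),98).round(1))
E
```

```text
[[343.1 369.3  98. ]]
[[402.4 271.7  98. ]]
[[371.  319.6  98. ]]
```

Emit:
{"api": "apply_moves", "payload": {"deltas": [0.003,-0.002,-0.04,0,0,0,0,0,-0.045,0,0,0,0,0,-0.045,0,0,0,0,0,-0.035,0,0,0,0,0,-0.024,0,0,0,0,0,0,0,0,0,0,0,0,0,0,0]}}

```text
time_s: 24.12
position: [368.4, 323.9, 79.4]
ee_rot: [-1.522, -2.748, 0.003]
wrist_force: [0.7, -0.9, 0.2]
opening: 0.498
grasp_force: 0.0
```

Emit:
{"api": "apply_moves", "payload": {"deltas": [0,0,0,0,0,0,0,0,0,0,0,0,0,0,0,0,0,0,0,0,0,0,0,0,0,0,0,0,0,0,0,0,0,0,0,0,0,0,0,0,0,0], "fingers": 1}}

```text
time_s: 24.7
position: [366.8, 323.7, 81.0]
ee_rot: [-1.518, -2.748, 0.002]
wrist_force: [-7.1, -4.4, 8.7]
opening: 0.095
grasp_force: 58.6
```

Emit:
{"api": "apply_moves", "payload": {"deltas": [0.0035,0.0025,0.009,0,0,0,0.005,0.0035,0.0095,0,0,0,0.0055,0.0035,0.0095,0,0,0,0.006,0.0035,0.009,0,0,0,0.006,0.004,0.0085,0,0,0,0.0065,0.004,0.008,0,0,0,0.007,0.0045,0.008,0,0,0,0.0075,0.0045,0.0075,0,0,0]}}

```text
time_s: 25.37
position: [403.7, 346.9, 136.4]
ee_rot: [-1.518, -2.747, 0.008]
wrist_force: [-10.5, -6.8, 12.4]
opening: 0.092
grasp_force: 59.2
```

Emit:
{"api": "apply_moves", "payload": {"deltas": [0.0075,0.005,0.007,0,0,0,0.008,0.005,0.0065,0,0,0,0.008,0.005,0.006,0,0,0,0.0085,0.0055,0.0055,0,0,0,0.0085,0.0055,0.005,0,0,0,0.009,0.0055,0.0045,0,0,0,0.009,0.0055,0.004,0,0,0,0.009,0.006,0.003,0,0,0]}}

```text
time_s: 26.03
position: [462.1, 383.6, 171.1]
ee_rot: [1.519, 2.748, 0.006]
wrist_force: [0.9, -2.6, 9.0]
opening: 0.089
grasp_force: 62.9
```

Emit:
{"api": "apply_moves", "payload": {"deltas": [0.006,0.004,0.002,0,0,0,0.003,0.002,0,0,0,0,0,0,0,0,0,0]}}

```text
time_s: 26.28
position: [466.7, 386.5, 171.9]
ee_rot: [-1.52, -2.748, 0.004]
wrist_force: [-8.1, -8.3, 17.8]
opening: 0.089
grasp_force: 64.9
```

Emit:
{"api": "apply_moves", "payload": {"deltas": [0,0,0,0,0,0,0,0,0,0,0,0,0,0,0,0,0,0,0,0,0.03,0,0,0,0,0,0.045,0,0,0,0,0,0.03,0,0,0,0,0,0,0,0,0], "fingers": 0.1}}

```text
time_s: 26.87
position: [469.3, 389.1, 259.4]
ee_rot: [1.519, 2.748, 0.013]
wrist_force: [0.6, 0.2, -0.6]
opening: 0.452
grasp_force: 0.0
```

```bash
python3 - <<'E'
from h import *
t=cap('top'); s=cap('scene'); np.savez('t2.npz',**t); np.savez('s2.npz',**s)
go(425,-112,230,12)
a=s['frame'][80:230,110:260,::-1]; b=s['frame'][230:380,250:400,::-1]
cv2.imwrite('pics/e.png',cv2.resize(np.hstack([b,a]),None,fx=2.6,fy=2.6,interpolation=2))
d=[np.load('s0.npz') if 0 else np.load('scene0.npz')][0]['frame'].astype(int)
reg=np.abs(s['frame'].astype(int)-d).max(2)>40
print('handle diff',reg[150:170,140:200].mean(),'saddles diff',reg[255:365,282:370].mean())
d=np.abs(t['frame'].astype(int)-np.load('top0.npz')['frame']).max(2)>40; print('top saddles',d[160:265,345:400].mean())
E
```

```text
pos [467.4 388.1 254.8] yaw 32.2 q7 -0.06 delta mm [ -42.4 -500.1  -24.8] norm [-0.053  -0.6251 -0.031 ] rot -20.2 n -0.448 minrows 12.2
handle diff 0.1925 saddles diff 0.029958677685950414
top saddles 0.006753246753246753
```

View pics/e.png

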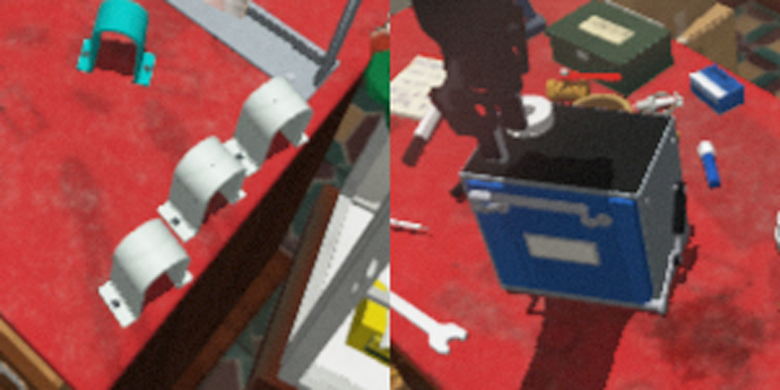

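```bash
python3 - <<'E'
from h import *
t=dict(np.load('top0.npz')); s=dict(np.load('scene0.npz'))
for n,c in(('top',t),('scn',s)):
    out=[]
    g=cv2.cvtColor(c['frame'],cv2.COLOR_RGB2HSV)[...,1].astype(np.float32)
    for y in range(-100,60,10):
        X=np.arange(670,735,.5); uv=proj(c,np.c_[X,np.full(len(X),y),np.full(len(X),190)]).astype(np.float32)
        v=cv2.remap(g,uv[:,:1],uv[:,1:],1).ravel(); on=X[v<110]
        out.append((y,round(on.mean(),1),round(on.max()-on.min(),1)) if len(on) else (y,None))
    print(n,out)
# upright tops at z 211
T=lambda u,o,k:np.array(o)+(np.array(u,float)+.5)/k-.5
print(toz(t,T([(145,62),(558,52)],(230,110),3.7),211).round(), toz(s,T([(283,48),(540,208)],(190,130),2.6),211).round())
print('can cap', toz(t,np.array([(530,112)])/1.5,200).round(), toz(s,np.array([(605,250)])/1.5,200).round(),'crate near edge',toz(t,np.array([(357,160),(475,195)])/1.5,80).round())
E
```

```text
top [(-100, np.float64(702.2), np.float64(64.5)), (-90, np.float64(702.2), np.float64(64.5)), (-80, np.float64(693.2), np.float64(17.5)), (-70, np.float64(693.0), np.float64(16.0)), (-60, np.float64(693.5), np.float64(16.0)), (-50, np.float64(693.5), np.float64(16.0)), (-40, np.float64(705.7), np.float64(49.0)), (-30, np.float64(709.1), np.float64(48.5)), (-20, np.float64(709.3), np.float64(48.5)), (-10, np.float64(708.0), np.float64(48.5)), (0, np.float64(695.9), np.float64(48.0)), (10, np.float64(694.8), np.float64(16.5)), (20, np.float64(694.8), np.float64(15.5)), (30, np.float64(689.6), np.float64(33.0)), (40, np.float64(703.6), np.float64(64.5)), (50, np.float64(702.2), np.float64(64.5))]
scn [(-100, np.float64(701.3), np.float64(64.5)), (-90, np.float64(702.2), np.float64(64.5)), (-80, np.float64(709.2), np.float64(49.5)), (-70, np.float64(709.8), np.float64(49.0)), (-60, np.float64(694.0), np.float64(16.0)), (-50, np.float64(699.8), np.float64(28.5)), (-40, np.float64(702.2), np.float64(64.5)), (-30, np.float64(702.2), np.float64(64.5)), (-20, np.float64(702.2), np.float64(64.5)), (-10, np.float64(702.2), np.float64(64.5)), (0, np.float64(702.2), np.float64(64.5)), (10, np.float64(702.2), np.float64(64.5)), (20, np.float64(702.2), np.float64(64.5)), (30, np.float64(702.2), np.float64(64.5)), (40, np.float64(702.2), np.float64(64.5)), (50, np.float64(702.2), np.float64(64.5))]
[[ 695.  145.  211.]
 [ 695. -118.  211.]] [[ 702.  144.  211.]
 [ 691. -125.  211.]]
can cap [[828. -67. 200.]] [[826. -70. 200.]] crate near edge [[804. 223.  80.]
 [731.   9.  80.]]
```

Emit:
{"api": "apply_moves", "payload": {"deltas": [0.0117,-0.045,0,0,0,-0.075,0.0117,-0.045,0,0,0,-0.075,0.0117,-0.045,0,0,0,-0.075,0.0117,-0.045,0,0,0,-0.075,0.0117,-0.045,0,0,0,-0.075,0.0117,-0.045,0,0,0,-0.075,0.0117,-0.045,0,0,0,-0.075,0.0117,-0.045,0,0,0,-0.075], "fingers": -0.5}}

```text
time_s: 27.63
position: [541.4, 97.8, 252.6]
ee_rot: [-2.122, -2.316, 0.002]
wrist_force: [0.2, 0.4, 0.0]
opening: 0.748
grasp_force: 0.0
```

Emit:
{"api": "apply_moves", "payload": {"deltas": [0.0117,-0.045,0,0,0,-0.075,0.0117,-0.045,0,0,0,-0.075,0.0117,-0.045,0,0,0,-0.075,0.0117,-0.045,0,0,0,-0.075,0.0117,-0.045,0,0,0,-0.075,0.0117,-0.045,0,0,0,-0.075,0,0,-0.04,0,0,0,0,0,-0.04,0,0,0]}}

```text
time_s: 28.3
position: [598.5, -120.3, 189.2]
ee_rot: [2.497, 1.902, 0.001]
wrist_force: [1.1, 1.4, -0.1]
opening: 0.751
grasp_force: 0.0
```

Emit:
{"api": "apply_moves", "payload": {"deltas": [0,0,-0.04,0,0,0,0,0,-0.03,0,0,0,0,0,0,0,0,0,0,0,0,0,0,0,0,0,0,0,0,0]}}

```text
time_s: 28.72
position: [598.5, -116.9, 134.7]
ee_rot: [2.494, 1.91, 0.0]
wrist_force: [0.0, -0.1, -0.7]
opening: 0.752
grasp_force: 0.0
```

```bash
python3 - <<'E'
from h import *
go(598.5,-116.5,36,-15)
E
```

```text
pos [ 598.5 -116.9  134.7] yaw -15.1 q7 0.22 delta mm [ -0.    0.4 -98.7] norm [-1.000e-04  5.000e-04 -1.234e-01] rot 0.1 n 0.002 minrows 0.0
```

Emit:
{"api": "apply_moves", "payload": {"deltas": [0,0,-0.03,0,0,0,0,0,-0.02,0,0,0,0,0,-0.015,0,0,0,0,0,-0.015,0,0,0,0,0,0,0,0,0]}}

```text
time_s: 29.13
position: [597.6, -116.1, 68.8]
ee_rot: [-2.493, -1.91, 0.001]
wrist_force: [-0.1, 0.3, 0.2]
opening: 0.75
grasp_force: 0.0
```

Emit:
{"api": "apply_moves", "payload": {"deltas": [0,0,-0.02,0,0,0,0,0,-0.0155,0,0,0,0,0,-0.008,0,0,0,0,0,0,0,0,0]}}

```text
time_s: 29.47
position: [597.4, -116.3, 34.0]
ee_rot: [-2.493, -1.91, 0.002]
wrist_force: [0.3, 1.1, 0.6]
opening: 0.749
grasp_force: 0.0
```

Emit:
{"api": "apply_moves", "payload": {"deltas": [0,0,0,0,0,0,0,0,0,0,0,0,0,0,0,0,0,0,0,0,0,0,0,0,0,0,0,0,0,0,0,0,0,0,0,0], "fingers": 1}}

```text
time_s: 29.97
position: [598.6, -116.8, 36.0]
ee_rot: [2.494, 1.91, 0.002]
wrist_force: [-1.2, 0.4, 5.6]
opening: 0.56
grasp_force: 62.0
```

Emit:
{"api": "apply_moves", "payload": {"deltas": [0,0,0.02,0,0,0,0,0,0.045,0,0,0,0,0,0.045,0,0,0,0,0,0.045,0,0,0,0,0,0.045,0,0,0,0,0,0.045,0,0,0,0,0,0.035,0,0,0,0,0,0,0,0,0]}}

```text
time_s: 30.63
position: [600.5, -117.7, 265.4]
ee_rot: [2.49, 1.906, 0.011]
wrist_force: [1.1, -0.7, -2.3]
opening: 0.557
grasp_force: 62.2
```

Emit:
{"api": "apply_moves", "payload": {"deltas": [0.0295,0.008,0,0,0,0.077,0.0295,0.008,0,0,0,0.077,0.0295,0.008,0,0,0,0.077,0.0295,0.008,0,0,0,0.077,0,0,0,0,0,0,0,0,0,0,0,0,0,0,0,0,0,0]}}

```text
time_s: 31.22
position: [691.7, -91.5, 258.3]
ee_rot: [-2.246, -2.195, 0.002]
wrist_force: [-1.1, -1.7, -1.2]
opening: 0.559
grasp_force: 62.4
```

```bash
python3 - <<'E'
from h import *
go(693.2,-92,150,-1.2)
t=cap('top'); s=cap('scene')
a=s['frame'][110:290,260:420,::-1]; b=t['frame'][90:270,240:400,::-1]
cv2.imwrite('pics/f.png',cv2.resize(np.hstack([b,a]),None,fx=2.5,fy=2.5,interpolation=2))
E
```

```text
pos [691.7 -91.5 258.3] yaw -1.3 q7 0.32 delta mm [   1.5   -0.5 -108.3] norm [ 0.0018 -0.0007 -0.1353] rot 0.1 n 0.003 minrows 0.0
```

View pics/f.png

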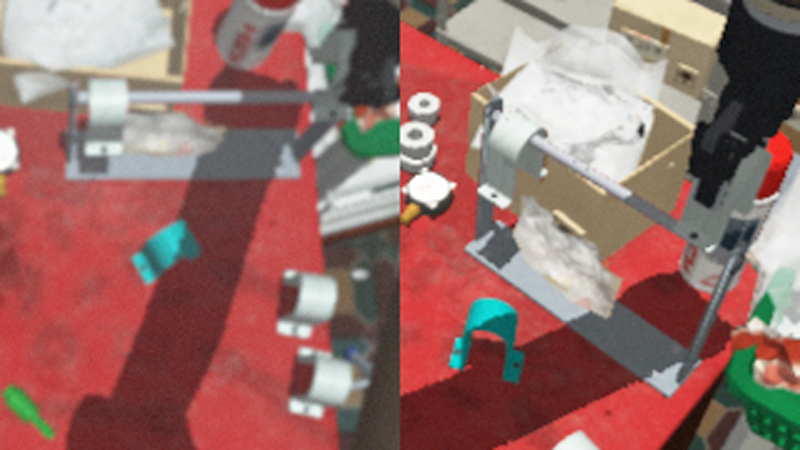

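Emit:
{"api": "apply_moves", "payload": {"deltas": [0.0015,0,-0.025,0,0,0,0,0,-0.025,0,0,0,0,0,-0.025,0,0,0,0,0,-0.02,0,0,0,0,0,-0.015,0,0,0,0,0,-0.01,0,0,0,0,0,-0.008,0,0,0,0,0,0,0,0,0]}}

```text
time_s: 31.98
position: [693.2, -90.9, 155.9]
ee_rot: [-2.245, -2.196, 0.001]
wrist_force: [0.5, -0.1, -0.8]
opening: 0.559
grasp_force: 62.4
```

Emit:
{"api": "apply_moves", "payload": {"deltas": [0,0,0,0,0,0]}}

```text
time_s: 32.07
position: [693.9, -91.0, 157.2]
ee_rot: [2.245, 2.197, 0.001]
wrist_force: [-0.6, -0.8, -0.6]
opening: 0.561
grasp_force: 62.4
```

Emit:
{"api": "apply_moves", "payload": {"deltas": [0,0,-0.003,0,0,0,0,0,-0.002,0,0,0,0,0,0,0,0,0]}}

```text
time_s: 32.32
position: [693.8, -90.9, 152.9]
ee_rot: [2.245, 2.197, 0.001]
wrist_force: [-0.2, 0.3, -1.0]
opening: 0.557
grasp_force: 62.4
```

Emit:
{"api": "apply_moves", "payload": {"deltas": [0,0,0,0,0,0,0,0,0,0,0,0,0,0,0,0,0,0,0,0,0,0,0,0,0,0,0,0,0,0,0,0,0,0,0,0], "fingers": -0.4}}

```text
time_s: 32.82
position: [693.7, -90.9, 152.8]
ee_rot: [-2.245, -2.197, -0.0]
wrist_force: [0.6, -0.5, -0.0]
opening: 0.699
grasp_force: 0.0
```

Emit:
{"api": "apply_moves", "payload": {"deltas": [0,0,0.02,0,0,0,0,0,0.035,0,0,0,0,0,0.045,0,0,0,0,0,0.03,0,0,0,0,0,0,0,0,0,0,0,0,0,0,0]}}

```text
time_s: 33.32
position: [694.4, -91.2, 258.5]
ee_rot: [2.244, 2.196, 0.004]
wrist_force: [-1.1, -0.2, -1.0]
opening: 0.696
grasp_force: 0.0
```

```bash
python3 - <<'E'
from h import *
go(513,-110,135,-11)
t=cap('top'); s=cap('scene'); np.savez('t3.npz',**t); np.savez('s3.npz',**s)
d=np.abs(t['frame'].astype(int)-np.load('top0.npz')['frame']).max(2)>60; print('s2,s3 top diff',d[197:225,350:376].mean(),d[228:258,355:381].mean())
E
```

```text
pos [694.4 -91.2 258.5] yaw -1.2 q7 0.32 delta mm [-181.4  -18.8 -123.5] norm [-0.2268 -0.0235 -0.1544] rot -9.8 n -0.217 minrows 4.4
s2,s3 top diff 0.0 0.0
```

Emit:
{"api": "apply_moves", "payload": {"deltas": [-0.0378,-0.004,0,0,0,-0.036,-0.0378,-0.004,0,0,0,-0.036,-0.0378,-0.004,0,0,0,-0.036,-0.0378,-0.004,0,0,0,-0.036,-0.0378,-0.004,0,0,0,-0.036,-0.0378,-0.004,0,0,0,-0.036,0,0,-0.04,0,0,0,0,0,-0.04,0,0,0], "fingers": -0.5}}

```text
time_s: 34.08
position: [511.5, -110.0, 193.0]
ee_rot: [2.424, 1.998, 0.007]
wrist_force: [0.5, 1.4, 0.4]
opening: 0.755
grasp_force: 0.0
```

Emit:
{"api": "apply_moves", "payload": {"deltas": [0,0,-0.04,0,0,0,0,0,-0.03,0,0,0,0,0,0,0,0,0,0,0,0,0,0,0,0,0,0,0,0,0]}}

```text
time_s: 34.5
position: [512.6, -110.5, 137.4]
ee_rot: [2.424, 1.998, -0.0]
wrist_force: [0.1, -0.4, -0.0]
opening: 0.749
grasp_force: 0.0
```

```bash
python3 - <<'E'
from h import *
go(513,-110,36,-11)
E
```

```text
pos [ 512.6 -110.5  137.4] yaw -11.0 q7 0.27 delta mm [   0.4    0.5 -101.4] norm [ 0.0005  0.0007 -0.1267] rot -0.0 n -0.0 minrows 0.0
```

Emit:
{"api": "apply_moves", "payload": {"deltas": [0,0,-0.03,0,0,0,0,0,-0.02,0,0,0,0,0,-0.015,0,0,0,0,0,-0.015,0,0,0,0,0,0,0,0,0]}}

```text
time_s: 34.92
position: [511.8, -109.8, 71.7]
ee_rot: [-2.422, -1.999, 0.001]
wrist_force: [-0.5, -0.3, -0.7]
opening: 0.752
grasp_force: 0.0
```

Emit:
{"api": "apply_moves", "payload": {"deltas": [0,0,-0.022,0,0,0,0,0,-0.017,0,0,0,0,0,-0.008,0,0,0,0,0,0,0,0,0,0,0,0,0,0,0]}}

```text
time_s: 35.33
position: [512.6, -110.3, 35.7]
ee_rot: [2.424, 1.999, 0.001]
wrist_force: [-0.6, 0.1, 0.5]
opening: 0.754
grasp_force: 0.0
```

Emit:
{"api": "apply_moves", "payload": {"deltas": [0,0,0,0,0,0,0,0,0,0,0,0,0,0,0,0,0,0,0,0,0,0,0,0,0,0,0,0,0,0,0,0,0,0,0,0], "fingers": 1}}

```text
time_s: 35.83
position: [513.0, -110.3, 36.6]
ee_rot: [2.423, 1.998, 0.003]
wrist_force: [-2.4, 0.0, 7.9]
opening: 0.554
grasp_force: 60.3
```

Emit:
{"api": "apply_moves", "payload": {"deltas": [0,0,0.02,0,0,0,0,0,0.045,0,0,0,0,0,0.045,0,0,0,0,0,0.045,0,0,0,0,0,0.045,0,0,0,0,0,0.045,0,0,0,0,0,0.035,0,0,0,0,0,0,0,0,0]}}

```text
time_s: 36.5
position: [514.8, -111.3, 265.3]
ee_rot: [2.42, 1.995, 0.013]
wrist_force: [1.0, -0.1, -1.0]
opening: 0.554
grasp_force: 62.1
```

Emit:
{"api": "apply_moves", "payload": {"deltas": [0.0376,0.0125,0,0,0,0.036,0.0376,0.0125,0,0,0,0.036,0.0376,0.0125,0,0,0,0.036,0.0376,0.0125,0,0,0,0.036,0.0376,0.0125,0,0,0,0.036,0.0376,0.0125,0,0,0,0.036,0,0,0,0,0,0,0,0,0,0,0,0]}}

```text
time_s: 37.17
position: [693.3, -49.1, 257.4]
ee_rot: [-2.243, -2.199, 0.003]
wrist_force: [-1.4, -0.9, -0.9]
opening: 0.562
grasp_force: 62.4
```

Emit:
{"api": "apply_moves", "payload": {"deltas": [0,0,0,0,0,0]}}

```text
time_s: 37.25
position: [692.0, -50.8, 258.5]
ee_rot: [-2.246, -2.196, 0.002]
wrist_force: [0.0, -0.8, -1.4]
opening: 0.557
grasp_force: 62.4
```

```bash
python3 - <<'E'
from h import *
go(693.7,-49,153,-1.2)
t=cap('top'); s=cap('scene')
a=s['frame'][110:290,260:420,::-1]; b=t['frame'][90:270,240:400,::-1]
cv2.imwrite('pics/g.png',cv2.resize(np.hstack([b,a]),None,fx=2.5,fy=2.5,interpolation=2))
E
```

```text
pos [692.  -50.8 258.5] yaw -1.3 q7 0.27 delta mm [   1.7    1.8 -105.5] norm [ 0.0021  0.0023 -0.1318] rot 0.1 n 0.002 minrows 0.1
```

View pics/g.png

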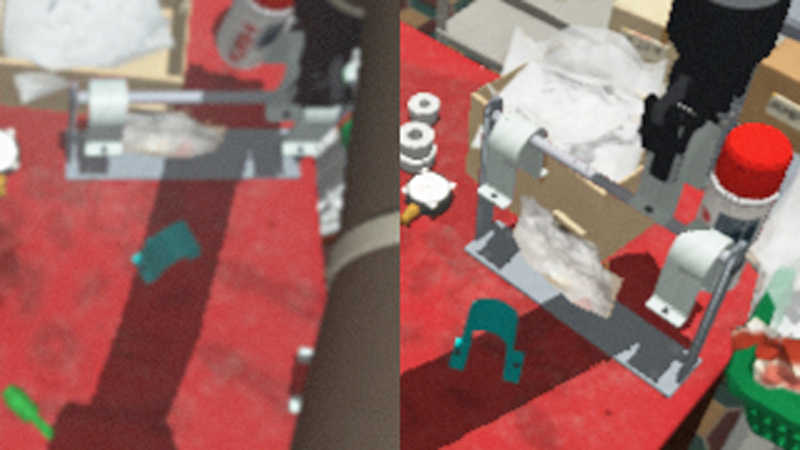

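Emit:
{"api": "apply_moves", "payload": {"deltas": [0.001,0.001,-0.025,0,0,0,0,0,-0.025,0,0,0,0,0,-0.025,0,0,0,0,0,-0.02,0,0,0,0,0,-0.015,0,0,0,0,0,-0.01,0,0,0,0,0,-0.01,0,0,0,0,0,0,0,0,0]}}

```text
time_s: 38.02
position: [692.9, -49.2, 154.1]
ee_rot: [-2.245, -2.196, 0.001]
wrist_force: [-0.1, -0.5, -1.6]
opening: 0.56
grasp_force: 62.4
```

Emit:
{"api": "apply_moves", "payload": {"deltas": [0,0,-0.002,0,0,0,0,0,0,0,0,0]}}

```text
time_s: 38.18
position: [693.9, -49.5, 154.2]
ee_rot: [2.245, 2.197, 0.001]
wrist_force: [0.1, 0.1, -0.8]
opening: 0.553
grasp_force: 62.4
```

Emit:
{"api": "apply_moves", "payload": {"deltas": [0,0,0,0,0,0,0,0,0,0,0,0,0,0,0,0,0,0,0,0,0,0,0,0,0,0,0,0,0,0,0,0,0,0,0,0], "fingers": -0.4}}

```text
time_s: 38.68
position: [693.6, -49.3, 153.6]
ee_rot: [-2.245, -2.197, -0.0]
wrist_force: [0.2, -0.2, 0.1]
opening: 0.701
grasp_force: 0.0
```

Emit:
{"api": "apply_moves", "payload": {"deltas": [0,0,0.02,0,0,0,0,0,0.035,0,0,0,0,0,0.045,0,0,0,0,0,0.03,0,0,0,0,0,0,0,0,0,0,0,0,0,0,0]}}

```text
time_s: 39.18
position: [694.3, -49.6, 259.3]
ee_rot: [2.244, 2.196, 0.004]
wrist_force: [-0.7, -0.9, -0.3]
opening: 0.696
grasp_force: 0.0
```

```bash
python3 - <<'E'
from h import *
go(425,-117,135,-14.4)
E
```

```text
pos [694.3 -49.6 259.3] yaw -1.2 q7 0.27 delta mm [-269.3  -67.4 -124.3] norm [-0.3366 -0.0842 -0.1554] rot -13.2 n -0.292 minrows 6.8
```

Emit:
{"api": "apply_moves", "payload": {"deltas": [-0.042,-0.0105,0,0,0,-0.0365,-0.042,-0.0105,0,0,0,-0.0365,-0.042,-0.0105,0,0,0,-0.0365,-0.042,-0.0105,0,0,0,-0.0365,-0.042,-0.0105,0,0,0,-0.0365,-0.042,-0.0105,0,0,0,-0.0365,-0.042,-0.0105,0,0,0,-0.0365,-0.042,-0.0105,0,0,0,-0.0365], "fingers": -0.6}}

```text
time_s: 39.85
position: [422.4, -116.4, 255.9]
ee_rot: [-2.481, -1.924, 0.003]
wrist_force: [-0.1, -0.1, 0.7]
opening: 0.801
grasp_force: 0.0
```

Emit:
{"api": "apply_moves", "payload": {"deltas": [0,0,-0.04,0,0,0,0,0,-0.04,0,0,0,0,0,-0.04,0,0,0,0,0,-0.03,0,0,0,0,0,0,0,0,0,0,0,0,0,0,0,0,0,0,0,0,0]}}

```text
time_s: 40.43
position: [424.9, -116.9, 138.1]
ee_rot: [2.482, 1.925, -0.0]
wrist_force: [-0.9, 0.3, 0.1]
opening: 0.801
grasp_force: 0.0
```

```bash
python3 - <<'E'
from h import *
go(425.5,-117,36,-14.4)
t=cap('scene'); d=np.abs(t['frame'].astype(int)-np.load('scene0.npz')['frame']).max(2)>60; print('foot diff',d[336:358,286:304].mean())
E
```

```text
pos [ 424.9 -116.9  138.1] yaw -14.4 q7 0.21 delta mm [ 6.000e-01 -1.000e-01 -1.021e+02] norm [ 7.000e-04 -1.000e-04 -1.277e-01] rot 0.0 n 0.0 minrows 0.0
foot diff 0.30808080808080807
```

Emit:
{"api": "apply_moves", "payload": {"deltas": [0,0,-0.03,0,0,0,0,0,-0.02,0,0,0,0,0,-0.015,0,0,0,0,0,-0.015,0,0,0,0,0,0,0,0,0]}}

```text
time_s: 40.9
position: [424.8, -116.2, 73.2]
ee_rot: [-2.481, -1.926, -0.0]
wrist_force: [0.4, 0.9, 1.3]
opening: 0.794
grasp_force: 0.0
```

Emit:
{"api": "apply_moves", "payload": {"deltas": [0,0,-0.022,0,0,0,0,0,-0.0175,0,0,0,0,0,-0.008,0,0,0,0,0,0,0,0,0,0,0,0,0,0,0]}}

```text
time_s: 41.32
position: [425.3, -116.6, 36.4]
ee_rot: [2.482, 1.926, 0.001]
wrist_force: [0.1, 0.2, 0.2]
opening: 0.8
grasp_force: 0.0
```

Emit:
{"api": "apply_moves", "payload": {"deltas": [0,0,0,0,0,0,0,0,0,0,0,0,0,0,0,0,0,0,0,0,0,0,0,0,0,0,0,0,0,0,0,0,0,0,0,0], "fingers": 1}}

```text
time_s: 41.82
position: [425.6, -116.6, 36.9]
ee_rot: [2.482, 1.926, 0.004]
wrist_force: [-3.4, 1.3, 15.5]
opening: 0.563
grasp_force: 59.1
```

Emit:
{"api": "apply_moves", "payload": {"deltas": [0,0,0.02,0,0,0,0,0,0.045,0,0,0,0,0,0.045,0,0,0,0,0,0.045,0,0,0,0,0,0.045,0,0,0,0,0,0.045,0,0,0,0,0,0.035,0,0,0,0,0,0,0,0,0]}}

```text
time_s: 42.48
position: [427.2, -117.5, 264.7]
ee_rot: [2.48, 1.923, 0.013]
wrist_force: [1.6, -0.7, -0.6]
opening: 0.56
grasp_force: 62.2
```

Emit:
{"api": "apply_moves", "payload": {"deltas": [0.042,0.0172,0,0,0,0.0365,0.042,0.0172,0,0,0,0.0365,0.042,0.0172,0,0,0,0.0365,0.042,0.0172,0,0,0,0.0365,0.042,0.0172,0,0,0,0.0365,0.042,0.0172,0,0,0,0.0365,0.042,0.0172,0,0,0,0.0365,0.042,0.0172,0,0,0,0.0365]}}

```text
time_s: 43.15
position: [694.6, -5.5, 258.5]
ee_rot: [-2.243, -2.198, 0.001]
wrist_force: [1.1, -0.5, -0.3]
opening: 0.556
grasp_force: 62.3
```

Emit:
{"api": "apply_moves", "payload": {"deltas": [0,0,0,0,0,0,0,0,0,0,0,0,0,0,0,0,0,0]}}

```text
time_s: 43.4
position: [692.9, -7.2, 258.6]
ee_rot: [-2.246, -2.196, 0.003]
wrist_force: [-0.1, -0.3, -1.8]
opening: 0.561
grasp_force: 62.4
```

```bash
python3 - <<'E'
from h import *
go(694.3,-7,153,-1.2)
t=cap('top'); s=cap('scene')
a=s['frame'][110:290,260:420,::-1]; b=t['frame'][90:270,240:400,::-1]
cv2.imwrite('pics/h.png',cv2.resize(np.hstack([b,a]),None,fx=2.5,fy=2.5,interpolation=2))
E
```

```text
pos [692.9  -7.2 258.6] yaw -1.3 q7 0.23 delta mm [   1.4    0.2 -105.6] norm [ 0.0018  0.0003 -0.132 ] rot 0.1 n 0.002 minrows 0.0
```

View pics/h.png

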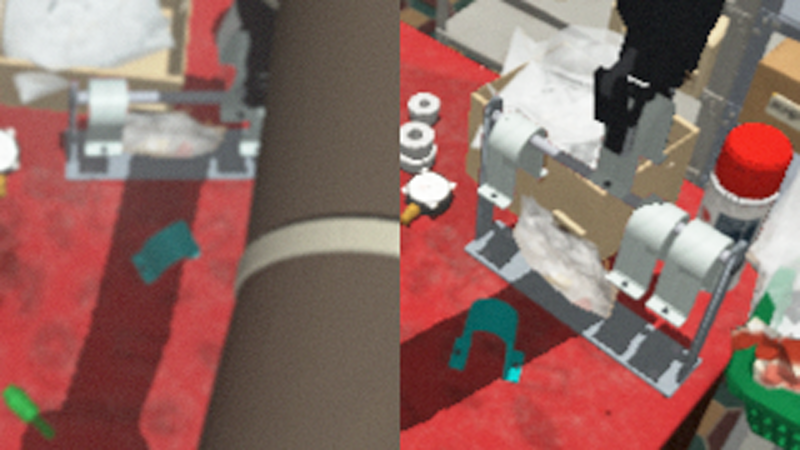

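Emit:
{"api": "apply_moves", "payload": {"deltas": [0.001,0,-0.025,0,0,0,0,0,-0.025,0,0,0,0,0,-0.025,0,0,0,0,0,-0.02,0,0,0,0,0,-0.01,0,0,0,0,0,0,0,0,0]}}

```text
time_s: 44.0
position: [692.9, -6.5, 174.2]
ee_rot: [-2.245, -2.195, 0.002]
wrist_force: [-0.4, -1.4, -0.8]
opening: 0.557
grasp_force: 62.4
```

Emit:
{"api": "apply_moves", "payload": {"deltas": [0,0,-0.01,0,0,0,0,0,-0.01,0,0,0,0,0,-0.007,0,0,0,0,0,0,0,0,0,0,0,0,0,0,0]}}

```text
time_s: 44.42
position: [694.4, -6.5, 154.0]
ee_rot: [-2.245, -2.197, -0.0]
wrist_force: [-0.3, -0.3, -1.0]
opening: 0.559
grasp_force: 62.5
```

Emit:
{"api": "apply_moves", "payload": {"deltas": [0,0,0,0,0,0,0,0,0,0,0,0,0,0,0,0,0,0,0,0,0,0,0,0,0,0,0,0,0,0,0,0,0,0,0,0], "fingers": -0.4}}

```text
time_s: 44.92
position: [694.4, -6.4, 154.0]
ee_rot: [-2.245, -2.197, -0.0]
wrist_force: [1.5, 0.6, -0.4]
opening: 0.7
grasp_force: 0.0
```

Emit:
{"api": "apply_moves", "payload": {"deltas": [0,0,0.02,0,0,0,0,0,0.035,0,0,0,0,0,0.045,0,0,0,0,0,0.03,0,0,0,-0.04,0.02,0.02,0,0,0,-0.04,0.02,0.02,0,0,0,-0.04,0.02,0,0,0,0,-0.04,0.02,0,0,0,0]}}

```text
time_s: 45.58
position: [565.5, 57.8, 290.6]
ee_rot: [2.245, 2.197, 0.003]
wrist_force: [-0.1, 1.1, 0.2]
opening: 0.701
grasp_force: 0.0
```

Emit:
{"api": "apply_moves", "payload": {"deltas": [-0.04,0.02,0,0,0,0,-0.04,0.03,0,0,0,0,0,0.04,0,0,0,0,0,0.04,0,0,0,0,0,0.04,0,0,0,0,0,0,0,0,0,0]}}

```text
time_s: 46.08
position: [501.0, 201.3, 289.7]
ee_rot: [-2.234, -2.206, -0.003]
wrist_force: [0.2, 1.0, 0.4]
opening: 0.7
grasp_force: 0.0
```

```bash
python3 - <<'E'
from h import *
t=cap('top'); s=cap('scene')
im=np.hstack([cv2.resize(t['frame'][:,90:440,::-1],None,fx=1.14,fy=1.14),cv2.resize(s['frame'][:,80:430,::-1],None,fx=1.14,fy=1.14)]); cv2.imwrite('pics/i.png',im); print(im.shape)
E
```

```text
(438, 798, 3)
```

View pics/i.png

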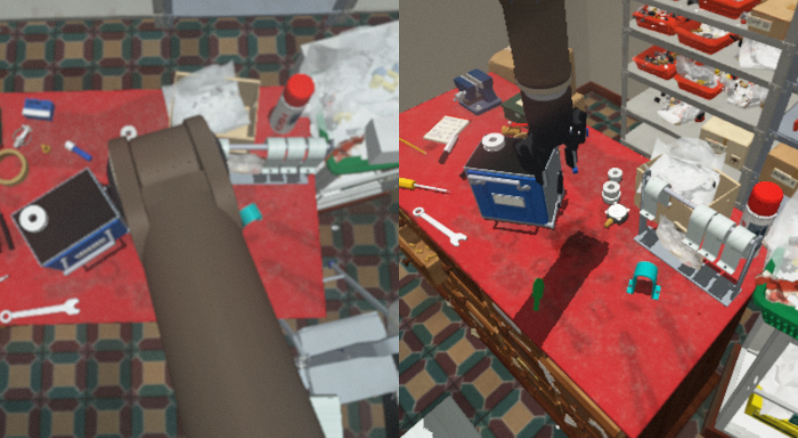

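```bash
python3 - <<'E'
from h import *
s=cap('scene'); o=np.load('scene0.npz')
f=lambda c:cv2.Canny(cv2.cvtColor(c['frame'],cv2.COLOR_RGB2GRAY)[152:200,140:205],40,120).astype(np.float32)
print(cv2.phaseCorrelate(f(o),f(s),cv2.createHanningWindow((65,48),cv2.CV_32F)))
print(env.job_done())
E
```

```text
((0.1896375175456484, 0.0636047344611761), 0.9942373986597415)
the job is handed in; nothing more can be done
None
```

The job is handed in, with no verdict returned. The black-ringed coupler and the white and blue cartons are in the bin, which is pushed shut and looks as it did at the start. All three loose saddles hang legs down on the bar, and nothing else was touched.

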